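# Weigh a flange on the lab's equal-arm balance

## Robot

A 6-joint arm with a two-finger parallel gripper is mounted at the origin on the work surface. World frame = base frame: x ahead of the robot, y to its left, z up, the work surface at z = 0. Lengths are in mm, angles in rad, forces in N, time in s.
With the tool pointing down it reaches from about 250 to 775 mm from the base axis. Payload 8.9 kg.
Tool frame: the origin (TCP) lies on the centre line of the jaws, within the pads' length; the fingertips stand 14 mm ahead of it and the grasp point (between the pads) lies 5 mm behind it; z points along the fingers, y is the line along which they close (so a half turn about z gives the same grasp; the last joint's range is limited). The gripper opens to 85 mm and grips with 20 to 120 N. Pads are 22 mm wide; open, the fingers measure 114 mm over their backs; the gripper's body (76 mm by 85 mm) begins 54 mm behind the grasp point. The pads swing forward as they close: fully open they stand 13 mm farther back than shut.
Start: joints at [0.976, 0.291, -0.153, 1.127, 0, 1.431], TCP at [231.089, 471.404, 215.305] pointing down, gripper open.
Joint ranges: [-2.52, 2.52], [-0.91, 1.74], [-1.3, 1.37], [-1.96, 2.02], [-1.52, 1.47], [-3.14, 3.14]. Speed limits (rad/s): [2.22, 2.22, 2.79, 3.14, 3.14, 3.14].

## Interface

Orientations are given as a unit quaternion [x, y, z, w].
In Python, from cell import * gives the robot as it stands.
- The arm moves only by the tool drive_tool, never from a script. Its argument "commands" is a list of rows, each a list of 6 numbers: the shift along the tool's x, y, z in cm, then the turn, a rotation vector about the tool's x, y, z in rad. A call has 1 to 10 rows; each row shifts and turns the commanded pose from where the row before left it, along the tool's axes as they then stand; what a row does not reach is not made up. A row lasts 1/8 s, in which the tool goes at most 62.5 mm and 10.7 degrees, less where a joint would pass 70% of its speed; a pose out of reach is approached as far as the arm can. A call is refused whole if a number of a shift passes 6.25 or a number of a turn 0.188, either way. A call with a gripper value outside its range is refused whole. "hand" is the opening, from -1 (shut) to 1 (fully open), set as the call begins (left out, the last holds). The fingers move at their own pace and stop on an object; "squeeze" is the grip in N (left out, the last holds). Time passes only in rows, so rows that do not move let the fingers close. It gives the time, the measured TCP pose, the force, the opening and the grip force at its end, in the units of the state.
- observe(): the state, without advancing time (a new reading comes with each control period).
- get_image(name): name is "scene" or "top" or "wrist"; returns the picture (400x640x3 uint8, red, green, blue); there is no depth.
- get_calibration(name): a dict with "mtx" (3x3 intrinsics, pixels), "camera_from_world" (4x4, takes a point from world to camera coordinates). Camera axes: x right, y up, looking along -z (the intrinsics and any distortion apply to the point x, -y, -z); pixel columns grow to the right and rows downward; lengths in mm; the calibration is good to about 2 mm. A picture is of the moment at which its call begins: read the wrist's pose just before it. get_calibration takes no time and is no camera call; for the wrist camera it gives the pose at the moment of the call.
- job_done(): hands the job in; it is judged then, once.
Trained networks look in the newest picture that a camera, given by its name, has taken for a name from the list of things; names that differ only in an ending like _2 or _b are one class to them, and where a whole thing is asked for, a point or a joint stands for the part that bears it (a point fixed in the world has none). Each returns a list of dicts, best first, with "score" (0 to 1); they miss things now and then, are a little off and sometimes report something else, mostly with a low value. They report only what shows in the picture. A call takes as long as a camera call. They do not tell look-alikes from the thing itself.
- outline_of(camera, query): "region" (400x640 bool, what is visible of it) and "point" ([column, row] in pixels, amid what is visible of it).
- mark_of(camera, query): "point" ([column, row] in pixels: a listed point, or the origin of a listed thing).
The state is a dict: "time_s": time; "q": joint angles; "joint_vel": joint speeds; "tau": joint torques, N m; "tcp_pos": TCP position; "tool_rot": TCP orientation; "wrist_force": force on the tool from outside, world axes, zero at the start; "torque": the same for the moment, N m; "grip_width": finger opening in mm; "finger_force": force on a finger pad.
Only numpy, scipy, OpenCV 4.12 (cv2) and the standard library are available. Lean on these libraries where they do the work, as an engineer would, in place of code of your own. Each camera call takes 0.05 s, during which the arm holds its last target. There are 200 camera calls.

## Task

Find what the grey flange on the balance weighs: thread ring weights from the table over the post of the empty pan, seating them flat, and make up what they leave by sliding the brass rider along the beam, until the beam comes to rest level by itself. Handle the balance gently (a few newtons, no drops or shoves), leave the flange and all other things alone, and leave any weight you do not need lying flat on the table.

Things in the scene. Friction and masses are not known exactly. Their poses are not given: they have to be found in the camera images.
- balance: Equal-arm balance fixed to the cart, ivory base 130 x 270 x 20 mm. Origin: centre of the base's underside. Its y axis runs along the beam (yaw within 0.2 rad of the world's): flange on the +y arm; empty weight pan and rider on the -y arm. A red pointer hangs in front of a white scale on the +x face; on its green middle mark the beam is level.
- pivot (a point): Pivot of the beam, 135 mm above the table, on the middle line of the beam (bar 14 mm wide, 12 mm high). A fixed dark steel block, 24 x 24 x 20 mm, stands on the bar 30 mm from the pivot on the +y arm.
- beam (a joint): Tilt of the beam, rad: 0 level, positive = weight pan down; stops at -0.1 and 0.1. Swings freely, damped (settles in about 1 s). Pans empty and rider at 0, it balances level. Sensitive: near level 10 g in a pan (or 9 mm of rider travel) tilts it roughly 0.05 rad; beyond about 20 g it lies on a stop. At rest between the stops a push on the post equals the missing weight.
- rider (a joint): Position of the rider, m: 0 = centre 30 mm from the pivot, 0.08 = 110 mm (ends of travel), growing towards the weight pan. It weighs 200 g, so position s counts as 200 g x s / 185 mm added in the weight pan (1.08 g per mm, 86 g at the far end). It slides stiffly (about 1 N) and stays where it is left, also on a tilted beam.
- rider_top (a point): Centre of the top of the rider, a brass 26 mm cube with a red band, riding on top of the beam (its underside 6 mm above the beam's middle line).
- weight_pan (a point): Foot of the post: centre of the upper face of the empty pan, a flat disc 80 mm across, 4 mm thick, 185 mm from the pivot and 12 mm below its line. z is the axis of the post, which leans with the beam.
- post_tip (a point): Top of the weight pan's post: steel, 8 mm thick, 37 mm tall above the pan, its last 4 mm tapered to 4 mm.
- part_pan (a point): Centre of the upper face of the flange's pan, the same size and arm (185 mm) as the other.
- part: Grey flange, 64 mm across and 9 mm thick with a hub 34 mm across to 24 mm height, bored 11 mm and sitting on the post of its pan. Origin: centre of its underside. Its mass is unknown, between 0.12 and 0.37 kg. Not to be touched.
- w50: 50 g weight: pale ring, 42 mm across, 14 mm thick, bored 11 mm. Origin: centre of its underside. Lies flat on the table.
- w100: 100 g weight: brass ring, 35 mm across, 14 mm thick, bored 11 mm. Origin: centre of its underside. Lies flat on the table.
- w200: 200 g weight: dark steel ring, 50 mm across, 14 mm thick, bored 11 mm. Origin: centre of its underside. Lies flat on the table.
- battery: Bystander: blue and yellow lantern battery 66 x 66 x 116 mm.
- switch: Bystander: knife switch on a wooden block 110 x 65 x 44 mm.
- magnet: Bystander: red and blue bar magnet 90 x 16 x 12 mm.
- screwdriver: Bystander: screwdriver lying on the table.
- jar: Bystander: lidded jar 60 mm across, 75 mm tall.
- cup: Bystander: aluminium cup 76 mm across, 90 mm tall.
- compass: Bystander: brass disc compass 54 mm across, 14 mm tall.
Things that resemble listed ones, but are neither listed nor needed, are in the scene too. What is shaped like the w100 but green or turquoise is not meant. Of the things that look like the w200, the larger one is meant.

How it is judged:
By the outcome, as a careful person would: the job done as asked, in the order asked, and still so for the second after the job is handed in, with the robot touching nothing.
It also fails if it takes over 72 s, if anything falls off the work surface, if the arm or the gripper's body presses on something with over 40 N, if the wrist force passes 120 N, or if a joint passes its speed limit or range.

## Working session

There is one attempt and no reset: what is moved stays moved. The work goes in short steps, Python scripts to look and compute and a tool call to move; the robot and the scene stay as the last step left them, time stands still between calls to the robot, and variables do not carry over. Pictures are saved under pics/ and viewed, at most 10 in all, crops included, and the job is handed in when it is done.

Besides the shell and the picture viewer there is one more tool, called after "Emit:" by a JSON object that holds its "api" and its "payload", one argument or row to a line. drive_tool: Moves the arm, as the interface text tells. Its arguments: {"type":"object","properties":{"commands":{"type":"array"},"hand":{"type":"number"},"squeeze":{"type":"number"}},"required":["commands"]}

```bash
mkdir -p pics
cat > h.py <<'E'
from cell import *
import numpy as np, cv2
from scipy.spatial.transform import Rotation as R
def cal(n):
    c=get_calibration(n); return c, np.array(c["mtx"]), np.array(c["camera_from_world"])
def proj(n,p):
    c,K,T=cal(n); q=T[:3,:3]@np.array(p,float)+T[:3,3]; q=K@np.array([q[0],-q[1],-q[2]]); return q[:2]/q[2]
def ray(n,px):
    c,K,T=cal(n); d=np.linalg.inv(K)@np.array([px[0],px[1],1.]); d=T[:3,:3].T@np.array([d[0],-d[1],-d[2]]); o=-T[:3,:3].T@T[:3,3]; return o,d
def atz(n,px,z):
    o,d=ray(n,px); return o+d*(z-o[2])/d[2]
def save(n,f):
    im=np.array(get_image(n)); cv2.imwrite('pics/'+f,im[:,:,::-1]); return im
E
python3 - <<'E'
from h import *
a=save('scene','s0.png');b=save('top','t0.png')
cv2.imwrite('pics/s0.png',a[:,:,::-1])
for n in('scene','top'):
    c,K,T=cal(n);print(n,{k:v for k,v in c.items() if k not in('mtx','camera_from_world')},K.round(1).tolist(),ray(n,(320,200))[0].round())
    for q in['w50','w100','w200','rider_top','weight_pan','post_tip','part_pan','part','pivot','balance']:
        for r in mark_of(n,q)[:4]:
            print(n,q,round(r['score'],2),np.round(r['point'],1),atz(n,r['point'],dict(rider_top=167,weight_pan=123,post_tip=160,part_pan=123,part=123,pivot=135).get(q,0)).round(0))
E
```

```text
scene {} [[415.9, 0.0, 318.4], [0.0, 415.9, 204.8], [0.0, 0.0, 1.0]] [1273. -724.  813.]
scene w50 0.64 [234.3 235.8] [ 340. -205.    0.]
scene w50 0.54 [263.  265.2] [ 512. -221.    0.]
scene w50 0.53 [299.8 230.1] [458. -34.   0.]
scene w50 0.53 [255.8 227.5] [ 351. -129.    0.]
scene w100 0.64 [234.3 235.8] [ 340. -205.    0.]
scene w100 0.54 [263.  265.2] [ 512. -221.    0.]
scene w100 0.53 [299.8 230.1] [458. -34.   0.]
scene w100 0.53 [255.8 227.5] [ 351. -129.    0.]
scene w200 0.64 [234.3 235.8] [ 340. -205.    0.]
scene w200 0.54 [263.  265.2] [ 512. -221.    0.]
scene w200 0.53 [299.8 230.1] [458. -34.   0.]
scene w200 0.53 [255.8 227.5] [ 351. -129.    0.]
scene rider_top 0.71 [327.  213.5] [620. -73. 167.]
scene weight_pan 0.94 [296.1 242.9] [ 616. -181.  123.]
scene post_tip 0.68 [297.7 230.6] [ 616. -175.  160.]
scene part_pan 0.75 [374.8 194.5] [602. 152. 123.]
scene part 0.67 [375.9 195. ] [606. 153. 123.]
scene part 0.23 [345.9 197.1] [551.  76. 123.]
scene pivot 0.91 [339.7 212.3] [607. -10. 135.]
scene balance 0.97 [339.6 250. ] [614. -10.   0.]
top {} [[446.8, 0.0
[... 538 characters left out ...]
. -213.    0.]
top w200 0.52 [315.9 242.3] [423. -20.   0.]
top w200 0.51 [380.7 276. ] [ 330. -198.    0.]
top rider_top 0.7 [394.2 239.7] [ 419. -206.  167.]
top rider_top 0.6 [338.2 161.1] [614. -74. 167.]
top rider_top 0.21 [458.2 236.6] [ 426. -361.  167.]
top weight_pan 0.85 [383.2 158.5] [ 631. -193.  123.]
top post_tip 0.65 [382.7 159.6] [ 619. -186.  160.]
top post_tip 0.26 [446.3 193. ] [ 534. -340.  160.]
top part_pan 0.65 [244.  175.3] [589. 165. 123.]
top part 0.9 [236.7 177.6] [583. 183. 123.]
top part 0.74 [311.6 165.3] [614.  -9. 123.]
top pivot 0.77 [307.3 167.7] [605.   3. 135.]
top pivot 0.68 [383.2 157.5] [ 630. -191.  135.]
top balance 0.91 [312.4 178.4] [604. -11.   0.]
```

View pics/s0.png

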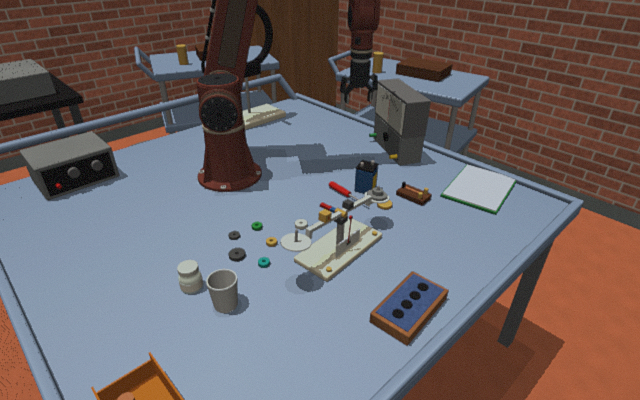

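View pics/t0.png

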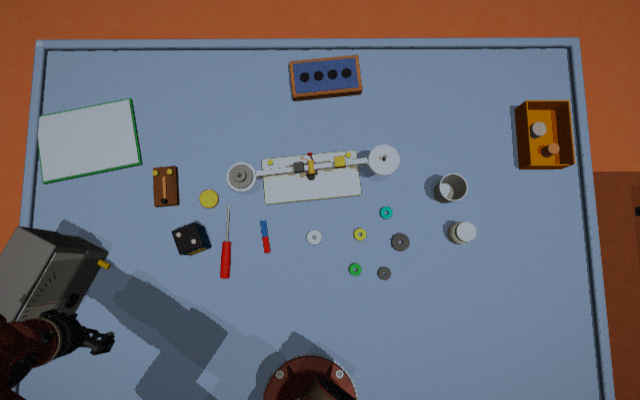

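The overhead view shows the pale ring at (314,237), brass at (360,234), the larger dark one at (400,242), and look-alikes at (384,273), (386,212) and (355,269). The balance pan is near (383,159), with the flange side down. Next I'll measure these more exactly.

Run:
```python
from h import *
im=np.array(get_image('top'))
for q in('w50','w100','w200'):
  for r in outline_of('top',q):
    m=r['region']; ys,xs=np.nonzero(m)
    if len(xs)<8: continue
    c=(xs.mean(),ys.mean()); print(q,round(r['score'],2),np.round(c,1),len(xs),im[m].mean(0).round(),atz('top',c,9).round(1))
# triangulate
get_image('scene')
def best(n,q,near=None):
    l=mark_of(n,q)
    return l
def tri(p,q):
    o1,d1=ray('top',p);o2,d2=ray('scene',q);d1/=np.linalg.norm(d1);d2/=np.linalg.norm(d2)
    A=np.stack([d1,-d2],1);s=np.linalg.lstsq(A,o2-o1,rcond=None)[0];a=o1+s[0]*d1;b=o2+s[1]*d2
    return (a+b)/2,np.linalg.norm(a-b)
T=dict(rider_top=(338.2,161.1),weight_pan=(383.2,158.5),post_tip=(382.7,159.6),part_pan=(244,175.3),pivot=(307.3,167.7))
S=dict(rider_top=(327,213.5),weight_pan=(296.1,242.9),post_tip=(297.7,230.6),part_pan=(374.8,194.5),pivot=(339.7,212.3))
for k in T:
    p,e=tri(T[k],S[k]);print(k,p.round(1),round(e,1))
o=observe();print(o['tcp_pos'],o['tool_rot'],o['grip_width'],o['wrist_force'])
print(R.from_quat(o['tool_rot']).as_matrix().round(3))
c,K,Tw=cal('wrist');Rm=R.from_quat(o['tool_rot']).as_matrix();ow,_=ray('wrist',(320,200));print('wristcam in tool',(Rm.T@(ow-np.array(o['tcp_pos']))).round(1),(Rm.T@ray('wrist',(K[0,2],K[1,2]))[1]).round(3),K.round(0).tolist())
s=im[135:295,220:430]; cv2.imwrite('pics/t1.png',cv2.resize(s,None,fx=3.8,fy=3.7,interpolation=cv2.INTER_CUBIC)[:,:,::-1][:600,:800])
```

```text
w50 0.7 [400.1 240.9] 255 [72. 74. 75.] [ 425.1 -252.4    9. ]
w50 0.7 [385.8 212. ] 139 [ 28. 137. 131.] [ 506.  -215.5    9. ]
w50 0.65 [359.5 233.5] 113 [146. 151.  65.] [ 446.2 -140.8    9. ]
w50 0.55 [313.8 236.4] 195 [146. 155. 164.] [439. -14.   9.]
w100 0.7 [400.1 240.9] 255 [72. 74. 75.] [ 425.1 -252.4    9. ]
w100 0.7 [385.8 212. ] 139 [ 28. 137. 131.] [ 506.  -215.5    9. ]
w100 0.65 [359.5 233.5] 113 [146. 151.  65.] [ 446.2 -140.8    9. ]
w100 0.55 [313.8 236.4] 195 [146. 155. 164.] [439. -14.   9.]
w200 0.7 [400.1 240.9] 255 [72. 74. 75.] [ 425.1 -252.4    9. ]
w200 0.7 [385.8 212. ] 139 [ 28. 137. 131.] [ 506.  -215.5    9. ]
w200 0.65 [359.5 233.5] 113 [146. 151.  65.] [ 446.2 -140.8    9. ]
w200 0.55 [313.8 236.4] 195 [146. 155. 164.] [439. -14.   9.]
rider_top [616.1 -72.5 164.9] 4.7
weight_pan [ 627.9 -191.   135.1] 0.2
post_tip [ 619.7 -182.   165.4] 6.8
part_pan [591.  166.5 111.9] 0.0
pivot [ 6.037e+02 -2.000e-01  1.293e+02] 7.4
[231.08110566 471.4105512  215.30521662] [ 2.25915977e-01  9.74146792e-01  1.99730786e-06 -8.13684511e-06] 85.42894134308038 [-0.21866626 -0.15220174 -0.28432564]
[[-0.898  0.44  -0.   ]
 [ 0.44   0.898  0.   ]
 [ 0.     0.    -1.   ]]
wristcam in tool [  69.     0.3 -159.1] [-0.272  0.001  0.962] [[302.0, 0.0, 315.0], [0.0, 302.0, 200.0], [0.0, 0.0, 1.0]]
```

View pics/t1.png

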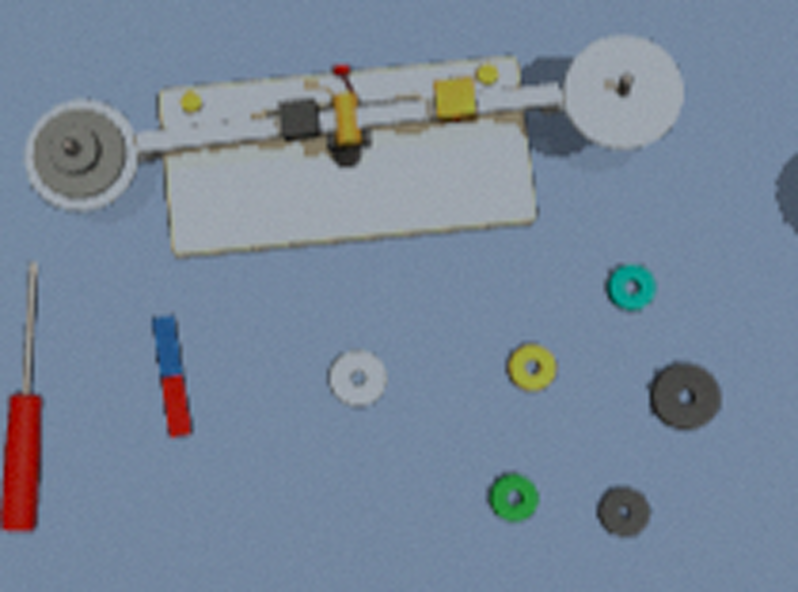

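```bash
cat >> h.py <<'E'
def Rt(yaw,tilt=0):  # tool: y = beam perpendicular, x = +y beam dir, z down; tilt = beam tilt (weight pan down +)
    bx=np.array([np.cos(yaw),np.sin(yaw),0]);by=np.array([-np.sin(yaw),np.cos(yaw),0])
    M=np.stack([by,bx,[0,0,-1.]],1)
    return R.from_rotvec(bx*tilt)*R.from_matrix(M)   # +rot about bx lifts +y side
def plan(tgt,rot,n,cur=None):
    o=observe(); p=np.array(o['tcp_pos']) if cur is None else np.array(cur[0],float); r=R.from_quat(o['tool_rot']) if cur is None else cur[1]
    rv=(r.inv()*rot).as_rotvec(); d=(np.array(tgt)-p)/n
    for i in range(n):
        print(np.round(np.r_[r.inv().apply(d)/10, rv/n],2 if n>1 else 3).tolist()); r=r*R.from_rotvec(rv/n)
    return np.array(tgt,float),r
E
python3 - <<'E'
from h import *
plan([500,-120,330],Rt(.1),13)
E
```

```text
[-3.86, -3.17, -0.88, -0.0, -0.0, 0.08]
[-4.1, -2.86, -0.88, -0.0, -0.0, 0.08]
[-4.31, -2.54, -0.88, -0.0, -0.0, 0.08]
[-4.49, -2.19, -0.88, -0.0, -0.0, 0.08]
[-4.65, -1.83, -0.88, -0.0, -0.0, 0.08]
[-4.78, -1.47, -0.88, -0.0, -0.0, 0.08]
[-4.88, -1.09, -0.88, -0.0, -0.0, 0.08]
[-4.95, -0.71, -0.88, -0.0, -0.0, 0.08]
[-4.99, -0.32, -0.88, -0.0, -0.0, 0.08]
[-5.0, 0.07, -0.88, -0.0, -0.0, 0.08]
[-4.98, 0.46, -0.88, -0.0, -0.0, 0.08]
[-4.92, 0.85, -0.88, -0.0, -0.0, 0.08]
[-4.84, 1.23, -0.88, -0.0, -0.0, 0.08]
```

Emit:
{"api": "drive_tool", "payload": {
  "commands": [
    [-3.9, -3.2, -0.9, 0, 0, 0.08],
    [-4.1, -2.9, -0.9, 0, 0, 0.08],
    [-4.3, -2.5, -0.9, 0, 0, 0.08],
    [-4.5, -2.2, -0.9, 0, 0, 0.08],
    [-4.7, -1.8, -0.9, 0, 0, 0.08],
    [-4.8, -1.5, -0.9, 0, 0, 0.08],
    [-4.9, -1.1, -0.9, 0, 0, 0.08],
    [-5.0, -0.7, -0.9, 0, 0, 0.08],
    [-5.0, -0.3, -0.9, 0, 0, 0.08]
  ]
}}

```text
time_s: 2.48
tcp_pos: [416.0, 57.2, 296.8]
tool_rot: [0.556, 0.831, 0.0, 0.0]
wrist_force: [0.7, -0.1, -0.4]
grip_width: 85.1
finger_force: 0.0
```

Emit:
{"api": "drive_tool", "payload": {
  "commands": [
    [-5.0, 0.1, -0.9, 0, 0, 0.08],
    [-5.0, 0.5, -0.9, 0, 0, 0.08],
    [-4.9, 0.9, -0.9, 0, 0, 0.08],
    [-4.8, 1.2, -0.9, 0, 0, 0.08],
    [0, 0, 0, 0, 0, 0]
  ]
}}

```text
time_s: 3.1
tcp_pos: [496.3, -127.0, 332.1]
tool_rot: [0.682, 0.732, -0.0, 0.0]
wrist_force: [1.2, -0.3, -0.4]
grip_width: 85.3
finger_force: 0.0
```

```bash
cat > m.py <<'E'
from h import *
E
python3 - <<'E'
from h import *
o=observe();print(o['time_s'],np.round(o['tcp_pos'],1),R.from_quat(o['tool_rot']).as_matrix().round(3).tolist(),np.round(o['wrist_force'],3))
im=save('wrist','w1.png')
for q in('w200',):
  for r in outline_of('wrist',q):
    m=r['region']; ys,xs=np.nonzero(m)
    if len(xs)<8: continue
    e=cv2.fitEllipse(max(cv2.findContours(m.astype(np.uint8),0,1)[0],key=len)); print(q,round(r['score'],2),np.round(e[0],1),np.round(e[1],1),im[m].mean(0).round(),atz('wrist',e[0],9).round(1))
for q,z in dict(rider_top=171,weight_pan=141,post_tip=178,part_pan=105,pivot=135,w100=0).items():
    for r in mark_of('wrist',q)[:5]: print(q,round(r['score'],2),np.round(r['point'],1),atz('wrist',r['point'],z).round(1))
E
```

```text
3.1 [ 496.3 -127.   332.1] [[-0.071, 0.997, 0.0], [0.997, 0.071, -0.001], [-0.001, 0.0, -1.0]] [ 1.213 -0.289 -0.408]
w200 0.8 [224.2 152.7] [20.8 22.1] [ 53. 134.  67.] [ 350.5 -122.6    9. ]
w200 0.76 [283.2  82.2] [26.7 29.6] [179. 183. 195.] [439.1 -11.1   9. ]
w200 0.65 [268.5 230.5] [26.7 28. ] [72. 70. 72.] [ 424.9 -249.2    9. ]
w200 0.65 [318.4 213. ] [19.9 20.5] [ 53. 153. 147.] [ 507.3 -211.8    9. ]
w200 0.63 [218.4 200.2] [20.9 23.1] [72. 71. 74.] [ 340.5 -201.8    9. ]
w200 0.56 [284.8 166.4] [19.9 20.2] [178. 173.  86.] [ 447.3 -137.4    9. ]
w200 0.54 [423.7 142.4] [ 64.7 247.3] [138. 133. 130.] [663.4 -83.3   9. ]
rider_top 0.64 [435.1 142.8] [616.9 -72.7 171. ]
rider_top 0.44 [280.1 310.6] [ 464.3 -287.4  171. ]
weight_pan 0.68 [413.5 232.1] [ 622. -184.  141.]
post_tip 0.82 [427.7 246.5] [ 627.  -186.2  178. ]
pivot 0.66 [424.6  74.3] [606.6  -1.8 135. ]
w100 0.97 [219.2 199.9] [ 339.3 -203.5    0. ]
w100 0.91 [229.3 151. ] [ 356.4 -120.     0. ]
w100 0.84 [287.4 164.1] [ 451.  -134.2    0. ]
w100 0.81 [285.3  83.9] [441.5 -11.7   0. ]
w100 0.67 [318.3 209.6] [ 507.4 -208.     0. ]
```

View pics/w1.png

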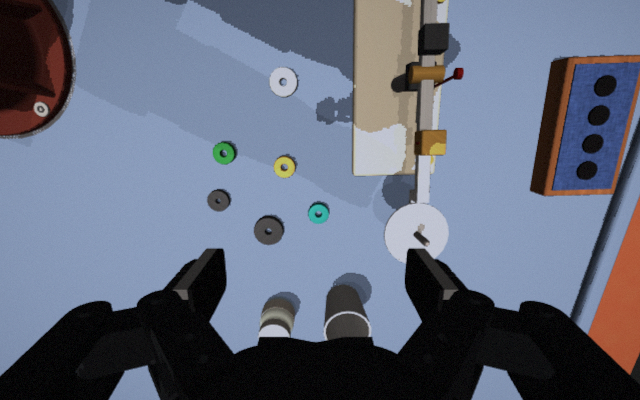

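Wrist view: w200 is at (268,230), w100 brass at (285,166), w50 at (283,82), the rider at (431,142) and the pan at (416,234). The rider starts mid-arm. Next, a close look at the post.

Emit:
{"api": "drive_tool", "payload": {
  "commands": [
    [-2.2, 4.0, 2.3, 0, 0, -0.015],
    [-2.2, 4.0, 2.3, 0, 0, -0.015],
    [-2.0, 4.2, 2.0, 0, 0, 0],
    [0, 0, 0, 0, 0, 0]
  ]
}}

```text
time_s: 4.0
tcp_pos: [623.4, -176.8, 262.3]
tool_rot: [0.669, 0.743, -0.001, -0.002]
wrist_force: [-0.8, -0.5, 0.4]
grip_width: 85.3
finger_force: 0.0
```

Run:
```python
from h import *
o=observe();print(o['time_s'],np.round(o['tcp_pos'],1),R.from_quat(o['tool_rot']).as_matrix().round(3).tolist(),np.round(o['wrist_force'],3))
im=save('wrist','w2.png')
for q,z in dict(rider_top=171,weight_pan=141,post_tip=178,pivot=135).items():
    for r in mark_of('wrist',q)[:3]: print(q,round(r['score'],2),np.round(r['point'],1),atz('wrist',r['point'],z).round(1))
for q,z in dict(rider_top=171,weight_pan=141).items():
    for r in outline_of('wrist',q)[:2]:
        m=r['region'].astype(np.uint8); e=cv2.fitEllipse(max(cv2.findContours(m,0,1)[0],key=len));print(q,round(r['score'],2),m.sum(),np.round(e[0],1),np.round(e[1],1),atz('wrist',e[0],z).round(1))
```

```text
4.0 [ 623.4 -176.8  262.3] [[-0.105, 0.994, -0.004], [0.994, 0.105, 0.002], [0.002, -0.004, -1.0]] [-0.83  -0.499  0.363]
rider_top 0.87 [318.   76.3] [614.2 -78.  171. ]
rider_top 0.7 [315.6 205.1] [ 623.4 -182.7  171. ]
weight_pan 0.64 [316.6 206.5] [ 625.6 -193.3  141. ]
post_tip 0.97 [317.  215.2] [ 625.5 -190.2  178. ]
post_tip 0.2 [176.  205.7] [ 504.4 -194.3  178. ]
rider_top 0.95 1360 [319.6  74.8] [37.4 46.3] [615.6 -76.9 171. ]
weight_pan 0.73 8856 [318. 143.] [ 79.4 239.4] [ 620.8 -132.3  141. ]
weight_pan 0.29 20493 [318.6  92.1] [109.  283.1] [616.5 -87.7 141. ]
```

View pics/w2.png

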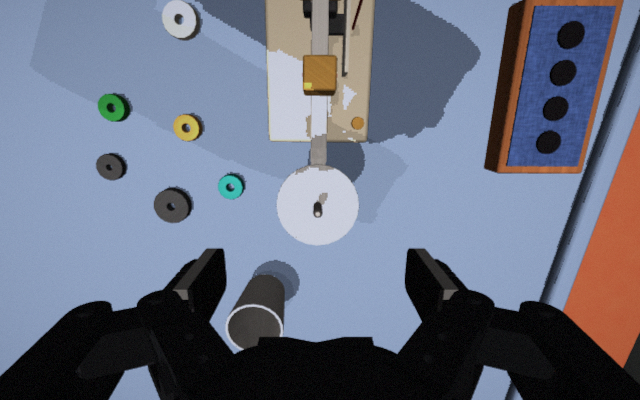

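Close view: the pan disc is centred at (318,205), the post tip is at about (318,212), the beam runs vertically along column 319, and the rider is at (320,75). I'll cross-check this against the rings.

Run:
```python
from h import *
im=np.array(get_image('wrist'))
for r in outline_of('wrist','w200'):
    m=r['region']
    if m.sum()<8: continue
    e=cv2.fitEllipse(max(cv2.findContours(m.astype(np.uint8),0,1)[0],key=len)); print(round(r['score'],2),np.round(e[0],1),np.round(e[1],1),im[m].mean(0).round(),atz('wrist',e[0],9).round(1))
# pan ellipse by whiteness
g=im.min(2).astype(int); m=(g>150).astype(np.uint8); m[:168]=0;m[250:]=0;m[:,:260]=0;m[:,380:]=0
e=cv2.fitEllipse(cv2.convexHull(max(cv2.findContours(m,0,1)[0],key=len)));print('pan',e)
for z in(123,141): print(atz('wrist',e[0],z).round(1), 'diam',e[1], np.linalg.norm(atz('wrist',(e[0][0]-e[1][0]/2,e[0][1]),z)-atz('wrist',(e[0][0]+e[1][0]/2,e[0][1]),z)))
print(im[190:226:1,317].tolist())
print('rider', [atz('wrist',p,171).round(1).tolist() for p in((304,55),(336,55),(304,94.5),(336,94.5))])
print('pivot px',proj('wrist',(606,-8,141)), 'block', proj('wrist',(603,22,150)))
```

```text
0.93 [115.3 107.6] [26.4 33.9] [ 45. 113.  60.] [ 352.7 -125.8    9. ]
0.76 [112.2 165.9] [25.1 29.5] [64. 64. 65.] [ 342.8 -204.7    9. ]
0.7 [182.   20.5] [33.8 41.3] [163. 166. 173.] [441.6 -13.6   9. ]
0.61 [231.8 185.4] [23.5 25.2] [ 55. 158. 152.] [ 508.6 -215.2    9. ]
0.6 [188.6 126.9] [25.9 28.5] [163. 146.  76.] [ 448.6 -140.6    9. ]
0.58 [173.7 204.1] [34.  37.2] [69. 68. 70.] [ 426.4 -251.4    9. ]
0.24 [318.6 132.8] [ 81.6 239.3] [178. 173. 172.] [ 622.8 -130.2    9. ]
pan ((317.3384704589844, 203.43971252441406), (79.07410430908203, 81.84625244140625), 85.6528091430664)
[ 627.1 -196.   123. ] diam (79.07410430908203, 81.84625244140625) 82.69710263725611
[ 626.4 -190.8  141. ] diam (79.07410430908203, 81.84625244140625) 77.7913182447111
[[202, 207, 220], [202, 207, 219], [202, 207, 220], [202, 205, 219], [200, 204, 217], [201, 205, 220], [200, 204, 217], [201, 204, 220], [186, 189, 201], [132, 127, 123], [77, 73, 73], [38, 35, 31], [39, 33, 36], [41, 35, 36], [40, 37, 36], [39, 37, 36], [40, 37, 36], [46, 42, 42], [54, 49, 48], [96, 92, 90], [167, 162, 157], [199, 194, 191], [199, 190, 188], [186, 177, 173], [133, 126, 125], [139, 143, 149], [199, 205, 217], [201, 205, 219], [199, 203, 215], [200, 204, 218], [201, 205, 219], [201, 206, 218], [200, 205, 218], [200, 205, 219], [199, 203, 217], [199, 205, 218]]
rider [[602.2, -64.2, 171.0], [626.8, -61.6, 171.0], [604.9, -93.0, 171.0], [630.3, -90.3, 171.0]]
pivot px [316.3462331  -12.03309975] block [316.65529267 -62.33691393]
```

Emit:
{"api": "drive_tool", "payload": {
  "commands": [
    [-0.56, 0.05, 2.8, 0, 0, 0],
    [-0.56, 0.05, 2.8, 0, 0, 0],
    [0, 0, 0, 0, 0, 0],
    [0, 0, 0, 0, 0, 0],
    [0, 0, 0, 0, 0, 0]
  ],
  "hand": -1,
  "squeeze": 20
}}

```text
time_s: 5.08
tcp_pos: [625.3, -187.9, 211.9]
tool_rot: [0.669, 0.743, 0.0, 0.001]
wrist_force: [0.2, -0.9, -0.2]
grip_width: 0.1
finger_force: 0.0
```

Run:
```python
from h import *
for i in range(3):
    o=observe();get_image('top');print(o['time_s'],np.round(o['tcp_pos'],2),np.round(o['wrist_force'],3),o['grip_width'])
```

```text
5.075 [ 625.34 -187.91  211.88] [ 0.156 -0.949 -0.245] 0.05437702040555596
5.125 [ 625.28 -187.88  211.66] [-0.522  0.475  0.542] -0.0304940650145946
5.175 [ 625.15 -187.88  211.37] [ 0.061 -0.34  -0.542] 0.028406811460673042
```

Emit:
{"api": "drive_tool", "payload": {
  "commands": [
    [-0.1, 0, 1.2, 0, 0, 0],
    [-0.1, 0, 0.6, 0, 0, 0],
    [0, 0, 0.6, 0, 0, 0],
    [0, 0, 0.6, 0, 0, 0],
    [0, 0, 0.5, 0, 0, 0],
    [0, 0, 0, 0, 0, 0],
    [0, 0, 0, 0, 0, 0]
  ]
}}

```text
time_s: 6.1
tcp_pos: [625.0, -189.8, 175.5]
tool_rot: [0.669, 0.743, 0.0, 0.0]
wrist_force: [-0.9, 1.7, 0.9]
grip_width: 0.3
finger_force: 0.0
```

Run:
```python
from h import *
F=[]
for i in range(12):
    o=observe();get_image('wrist' if i==0 else 'scene');F.append(o['wrist_force'])
F=np.array(F);print(o['time_s'],np.round(o['tcp_pos'],2),F.mean(0).round(3),F.std(0).round(3),F[:,2].round(2))
for r in mark_of('scene','post_tip')[:1]+mark_of('scene','weight_pan')[:1]: print(r['point'],r['score'])
```

```text
6.65 [ 624.9  -189.84  175.34] [-0.286  0.158  0.147] [0.475 0.659 0.46 ] [ 0.88 -0.34  0.31 -0.37 -0.13 -0.6   0.06 -0.04  0.18  0.29  0.7   0.83]
[302.3, 231.1] 0.9
[294.7, 241.6] 0.97
```

Run:
```python
from h import *
im=np.array(get_image('scene'))[170:275,270:410]
cv2.imwrite('pics/s1.png',cv2.resize(im,None,fx=5.7,fy=5.7,interpolation=cv2.INTER_CUBIC)[:,:,::-1])
```

```text
(no output)
```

View pics/s1.png

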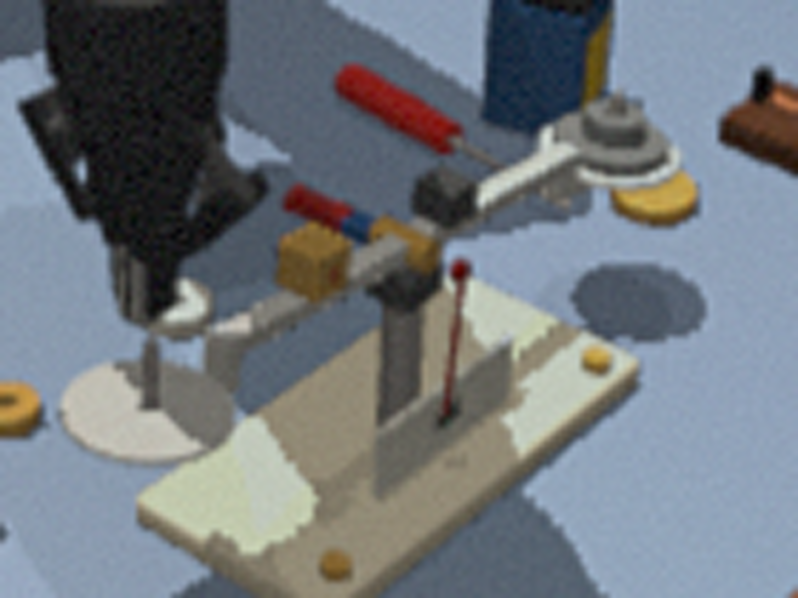

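Run:
```python
from h import *
for z in(141,150,161,170,178,185): print(z,proj('scene',(625.5,-189,z)).round(1))
print('pan', [proj('scene',(626,-191,z)).round(1).tolist() for z in(105,123,141)])
print('part',[proj('scene',(626-38,-191+368,z)).round(1).tolist() for z in(105,123,141)])
print('pivot', proj('scene',(606,-8,135)).round(1))
print(observe()['q'], observe()['tau'])
```

```text
141 [296.  240.3]
150 [295.9 237.6]
161 [295.8 234.2]
170 [295.7 231.4]
178 [295.7 228.9]
185 [295.6 226.6]
pan [[295.9, 251.5], [295.7, 246.2], [295.5, 240.8]]
part [[376.0, 194.7], [376.5, 189.9], [377.0, 185.0]]
pivot [339.7 211.9]
[-4.06747983e-01  5.59802869e-01  1.59336993e-01  1.17036130e+00
 -1.71095620e-05  1.05901529e+00] [-9.62448539e-04 -7.16130352e+01  3.35648632e+01  2.75805607e-03
 -2.64642713e-04 -2.23702648e-05]
```

Emit:
{"api": "drive_tool", "payload": {
  "commands": [
    [0, 0, 0.4, 0, 0, 0],
    [0, 0, 0.4, 0, 0, 0],
    [0, 0, 0, 0, 0, 0],
    [0, 0, 0, 0, 0, 0]
  ]
}}

```text
time_s: 7.35
tcp_pos: [624.9, -189.8, 167.3]
tool_rot: [0.669, 0.743, 0.0, -0.0]
wrist_force: [0.0, 0.2, -0.7]
grip_width: 0.3
finger_force: 0.0
```

```bash
cat > f.py <<'E'
from h import *
F=[]
for i in range(12):
    o=observe();get_image('scene');F.append(o['wrist_force'])
F=np.array(F);print(o['time_s'],np.round(o['tcp_pos'],2),F.mean(0).round(3),F.std(0).round(3))
im=np.array(get_image('scene'))[170:275,270:410]
cv2.imwrite('pics/s2.png',cv2.resize(im,None,fx=5.7,fy=5.7,interpolation=cv2.INTER_CUBIC)[:,:,::-1])
for q in('weight_pan','post_tip','part_pan','rider_top'):
    for r in mark_of('scene',q)[:1]:print(q,np.round(r['point'],1))
E
python3 f.py
```

```text
7.9 [ 624.91 -189.84  167.31] [0.061 0.103 0.019] [0.498 0.546 0.451]
weight_pan [292.4 240.6]
post_tip [297.3 228.8]
part_pan [373.1 196.9]
rider_top [327.6 209.9]
```

View pics/s2.png

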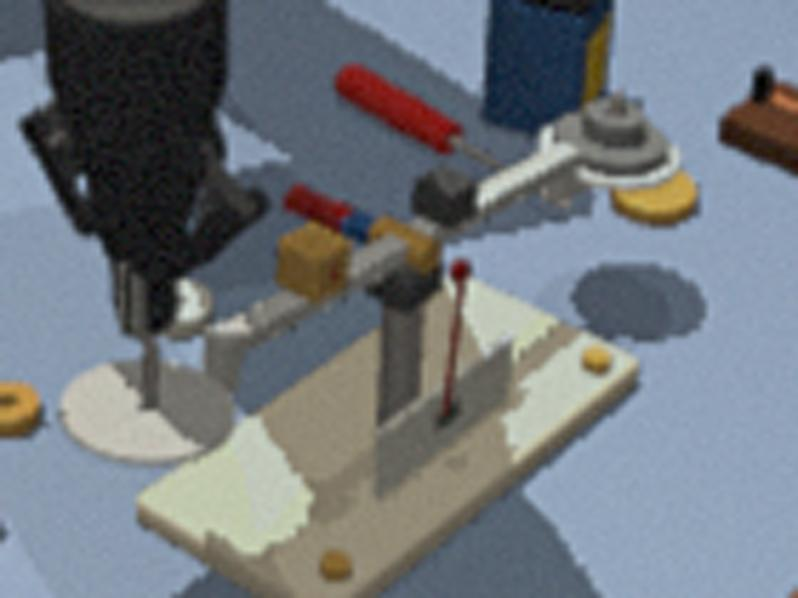

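Emit:
{"api": "drive_tool", "payload": {
  "commands": [
    [0, 0, 0.5, 0, 0, 0],
    [0, 0, 0.5, 0, 0, 0],
    [0, 0, 0.4, 0, 0, 0],
    [0, 0, 0, 0, 0, 0],
    [0, 0, 0, 0, 0, 0],
    [0, 0, 0, 0, 0, 0]
  ]
}}

```text
time_s: 8.95
tcp_pos: [624.9, -189.9, 153.5]
tool_rot: [0.669, 0.743, 0.0, 0.0]
wrist_force: [-0.2, -1.8, 3.6]
grip_width: -0.2
finger_force: 1.6
```

```bash
python3 f.py
```

```text
9.5 [ 624.94 -189.89  153.34] [ 0.44  -1.932  3.214] [0.615 0.417 0.456]
weight_pan [291.1 242.9]
post_tip [297.1 232.1]
part_pan [376.3 193.4]
rider_top [413.1 195.9]
```

Emit:
{"api": "drive_tool", "payload": {
  "commands": [
    [0, 0, -0.5, 0, 0, 0],
    [0, 0, -0.6, 0, 0, 0],
    [0, 0, -0.8, 0, 0, 0],
    [0, 0, -1.5, 0, 0, 0],
    [0, 0, -4, 0, 0, 0],
    [-1.0, -5.1, -1.5, 0, 0, 0],
    [-1.0, -5.1, 0, 0, 0, 0],
    [-1.0, -5.1, 3, 0, 0, 0],
    [-1.0, -5.2, 5, 0, 0, 0]
  ],
  "hand": 0.5
}}

```text
time_s: 10.92
tcp_pos: [431.9, -250.1, 170.7]
tool_rot: [0.669, 0.743, 0.0, 0.002]
wrist_force: [0.8, -1.9, 0.1]
grip_width: 64.3
finger_force: 0.0
```

Emit:
{"api": "drive_tool", "payload": {
  "commands": [
    [0, 0, 5, 0, 0, 0],
    [0, 0, 5, 0, 0, 0],
    [0, 0, 0, 0, 0, 0],
    [0, 0, 0, 0, 0, 0]
  ]
}}

```text
time_s: 11.42
tcp_pos: [433.5, -249.6, 71.3]
tool_rot: [0.669, 0.743, 0.0, 0.001]
wrist_force: [-0.1, -0.2, 0.8]
grip_width: 63.9
finger_force: 0.0
```

```bash
cat > g.py <<'E'
from h import *
import sys
o=observe();print(o['time_s'],np.round(o['tcp_pos'],1),np.round(o['wrist_force'],1),o['grip_width'])
im=save('wrist',sys.argv[1])
for r in outline_of('wrist','w200'):
    m=r['region']
    if m.sum()<60: continue
    e=cv2.fitEllipse(max(cv2.findContours(m.astype(np.uint8),0,1)[0],key=len)); print(round(r['score'],2),np.round(e[0],1),np.round(e[1],1),im[m].mean(0).round(),atz('wrist',e[0],9).round(1))
E
python3 g.py w3.png
```

```text
11.425 [ 433.5 -249.6   71.3] [-0.1 -0.2  0.8] 63.94708366277281
0.81 [352.8  56.5] [50.9 58.1] [167. 126.  64.] [ 448.3 -140.9    9. ]
0.72 [193.3 137.2] [49. 54.] [78. 76. 77.] [ 341.6 -205.5    9. ]
0.68 [209.3  19.8] [46.7 60.7] [ 47. 128.  61.] [ 352.3 -129.     9. ]
0.63 [303.9 210.3] [64.5 65. ] [70. 69. 71.] [ 425.8 -252.2    9. ]
0.62 [419.1 174.7] [47.3 50.6] [32. 98. 94.] [ 508.5 -215.6    9. ]
```

View pics/w3.png

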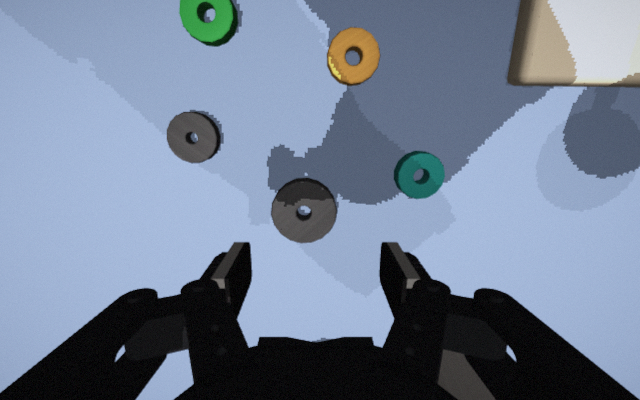

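Ring w200 is centred at (304,211), and the fingertips at (250,243) and (381,243). By that measure the tips sit behind the reported TCP, so I'll centre and then descend with care.

Emit:
{"api": "drive_tool", "payload": {
  "commands": [
    [-0.16, -0.79, 4, 0, 0, 0],
    [0, 0, 3, 0, 0, 0],
    [0, 0, 0.6, 0, 0, 0],
    [0, 0, 0.4, 0, 0, 0],
    [0, 0, 0.4, 0, 0, 0],
    [0, 0, 0, 0, 0, 0]
  ]
}}

```text
time_s: 12.28
tcp_pos: [425.1, -251.6, -14.1]
tool_rot: [0.669, 0.743, 0.0, 0.0]
wrist_force: [-0.4, 0.3, 0.5]
grip_width: 64.0
finger_force: 0.0
```

Run:
```python
from h import *
o=observe();print(o['time_s'],np.round(o['tcp_pos'],1),np.round(o['wrist_force'],1),o['grip_width'])
im=np.array(get_image('scene'));
p=proj('scene',(426,-252,20)).round().astype(int);c=im[p[1]-25:p[1]+25,p[0]-33:p[0]+33]
w=np.array(get_image('wrist'))
a=cv2.resize(c,(528,400),interpolation=cv2.INTER_CUBIC);b=cv2.resize(w[150:350,250:386],(272,400))
cv2.imwrite('pics/c4.png',np.hstack([a,b])[:,:,::-1])
```

```text
12.275 [ 425.1 -251.6  -14.1] [-0.4  0.3  0.5] 64.03980468732195
```

View pics/c4.png

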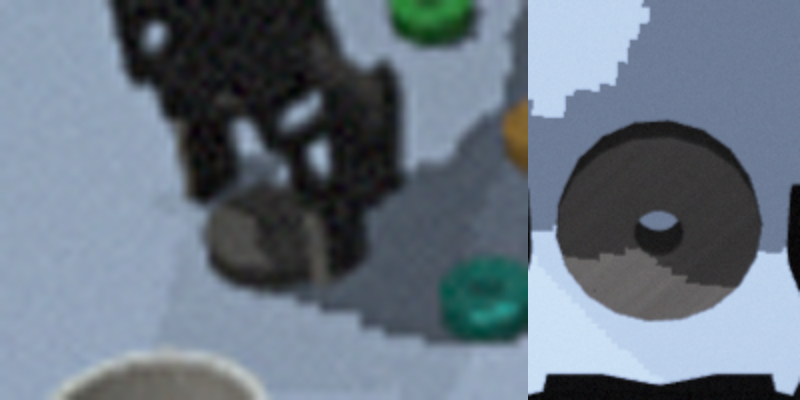

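Emit:
{"api": "drive_tool", "payload": {
  "commands": [
    [0, 0, 0.2, 0, 0, 0],
    [0, 0, 0, 0, 0, 0],
    [0, 0, 0, 0, 0, 0],
    [0, 0, 0, 0, 0, 0]
  ],
  "hand": -1,
  "squeeze": 30
}}

```text
time_s: 12.88
tcp_pos: [424.9, -251.6, -15.9]
tool_rot: [0.669, 0.743, -0.0, 0.0]
wrist_force: [-2.3, 1.2, 11.7]
grip_width: 48.5
finger_force: 29.0
```

Emit:
{"api": "drive_tool", "payload": {
  "commands": [
    [0, 0, -1, 0, 0, 0],
    [0, 0, -3, 0, 0, 0],
    [0, 0, 0, 0, 0, 0]
  ]
}}

```text
time_s: 13.25
tcp_pos: [426.0, -252.3, 25.2]
tool_rot: [0.669, 0.743, 0.0, 0.002]
wrist_force: [-0.4, -0.4, -1.7]
grip_width: 48.2
finger_force: 31.8
```

```bash
cat > k.py <<'E'
from h import *
import sys
# held ring: find bore/ring centre in wrist image, in tool frame. arg: ring diameter
D=float(sys.argv[1])
o=observe();Rm=R.from_quat(o['tool_rot']).as_matrix();tp=np.array(o['tcp_pos'])
print(o['time_s'],np.round(tp,1),np.round(o['wrist_force'],1),o['grip_width'])
im=np.array(get_image('wrist'))
for r in outline_of('wrist','w200'):
    m=r['region'];c=r['point']
    if m.sum()<400: continue
    h=cv2.convexHull(max(cv2.findContours(m.astype(np.uint8),0,1)[0],key=len)); e=cv2.fitEllipse(h); x,y,w,hh=cv2.boundingRect(h)
    if abs(e[0][0]-317)>60 or e[0][1]<120: continue
    print('ring',round(r['score'],2),m.sum(),np.round(e[0],1),np.round(e[1],1),'bbox',x,y,w,hh,im[m].mean(0).round())
    # depth from width
    d=302*D/w; c_,K,T=cal('wrist'); px=e[0]
    oo,dd=ray('wrist',px); dd=dd/(-(T[:3,:3]@dd)[2]); P=oo+d*dd; print('top centre in tool (mm)',(Rm.T@(P-tp)).round(1))
    sub=im[y+4:y+hh-4,x+4:x+w-4].astype(int)
cv2.imwrite('pics/k_%d.png'%(o['time_s']*100),im[:,:,::-1])
E
python3 k.py 50
```

```text
13.25 [ 426.  -252.3   25.2] [-0.4 -0.4 -1.7] 48.15629786615287
ring 0.7 8212 [315.3 262.1] [102.2 103.8] bbox 264 211 104 102 [59. 58. 59.]
top centre in tool (mm) [  2.3  -1.  -25.5]
```

```bash
cat > fit.py <<'E'
from h import *
from scipy.optimize import least_squares
# fit held ring in wrist cam: hull bbox vs model (c = top-centre in tool frame)
def fitring(bbox,D,z0=None,th=14):
    c,K,T=cal('wrist');o=observe();Rm=R.from_quat(o['tool_rot']).as_matrix();tp=np.array(o['tcp_pos'])
    a=np.linspace(0,6.283,90);C=np.stack([np.cos(a),np.sin(a),0*a],1)*D/2
    def box(v):
        P=np.vstack([C+v,C+v+[0,0,th]])@Rm.T+tp; q=P@T[:3,:3].T+T[:3,3]; u=K[0,0]*q[:,0]/-q[:,2]+K[0,2];w=K[1,1]*-q[:,1]/-q[:,2]+K[1,2]
        return np.array([u.min(),w.min(),u.max(),w.max()])
    x,y,w,h=bbox; t=np.array([x,y,x+w,y+h])
    f=(lambda v:box(v)-t) if z0 is None else (lambda v:box([v[0],v[1],z0])-t)
    s=least_squares(f,[0,0,-28.] if z0 is None else [0,0.]); return s.x.round(1),s.fun.round(1)
E
python3 -c "
from fit import *
print(fitring((264,211,104,102),50)); print(fitring((264,211,104,102),50,-29.9)); o=observe(); print(o['tcp_pos'],R.from_quat(o['tool_rot']).as_matrix().round(4).tolist())"
```

```text
(array([ -2.3,   0.5, -27.3]), array([ 0.3, -0.3, -0.3,  0.3]))
(array([-1. ,  0.5]), array([-0.8, -1.2,  0.8,  1.4]))
[ 424.69355598 -251.35410255   23.32082265] [[-0.1048, 0.9945, 0.0002], [0.9945, 0.1048, -0.0002], [-0.0002, 0.0002, -1.0]]
```

```bash
cat > pl.py <<'E'
from h import *
U=np.array([.105,-.994,0]);th=-.1
AX=np.array([0,0,np.cos(th)])+U*np.sin(th)
def tcp_for(B,off,rot): return np.array(B)-rot.apply(off)
E
python3 - <<'E'
from pl import *
tip=np.array([625.5,-187.5,178]);rot=Rt(.105,-.1)
B=tip+12*AX+45*U
t=tcp_for(B,[-1.2,0,-15],rot);print(t,AX)
o=observe()
c=plan([470,-250,190],R.from_quat(o['tool_rot']),4)
c=plan(t,rot,5,c)
E
```

```text
[ 630.13101848 -231.34101177  174.8951874 ] [-0.01048251  0.09923442  0.99500417]
[-0.09, 1.13, -4.17, 0.0, 0.0, 0.0]
[-0.09, 1.13, -4.17, 0.0, 0.0, 0.0]
[-0.09, 1.13, -4.17, 0.0, 0.0, 0.0]
[-0.09, 1.13, -4.17, 0.0, 0.0, 0.0]
[0.04, 3.22, 0.3, 0.0, -0.02, -0.0]
[0.04, 3.22, 0.3, 0.0, -0.02, -0.0]
[0.05, 3.22, 0.3, 0.0, -0.02, -0.0]
[0.05, 3.22, 0.3, 0.0, -0.02, -0.0]
[0.06, 3.22, 0.3, 0.0, -0.02, -0.0]
```

Emit:
{"api": "drive_tool", "payload": {
  "commands": [
    [-0.1, 1.1, -4.2, 0, 0, 0],
    [-0.1, 1.1, -4.2, 0, 0, 0],
    [-0.1, 1.1, -4.2, 0, 0, 0],
    [-0.1, 1.1, -4.1, 0, 0, 0],
    [0, 3.2, 0.3, 0, -0.02, 0],
    [0, 3.2, 0.3, 0, -0.02, 0],
    [0, 3.2, 0.3, 0, -0.02, 0],
    [0, 3.2, 0.3, 0, -0.02, 0],
    [0, 3.2, 0.3, 0, -0.02, 0],
    [0, 0, 0, 0, 0, 0]
  ]
}}

```text
time_s: 14.6
tcp_pos: [628.9, -233.4, 172.9]
tool_rot: [0.668, 0.743, -0.034, 0.036]
wrist_force: [-0.0, -0.1, -1.1]
grip_width: 48.7
finger_force: 32.4
```

```bash
cat > post.py <<'E'
from pl import *
def look(show=True):
    o=observe();Rm=R.from_quat(o['tool_rot']).as_matrix();tp=np.array(o['tcp_pos']);print(o['time_s'],tp.round(1),Rm.round(3).tolist(),np.round(o['wrist_force'],1))
    im=np.array(get_image('wrist'));cv2.imwrite('pics/p_%d.png'%(o['time_s']*100),im[:,:,::-1])
    for q,z in(('post_tip',178),('weight_pan',141)):
        for r in mark_of('wrist',q)[:2]:print(q,round(r['score'],2),np.round(r['point'],1),atz('wrist',r['point'],z).round(1))
    return im
if __name__=='__main__':
    im=look()
    p=proj('wrist',(625.5,-187.5,178));b=proj('wrist',(626,-191,141));print('exp tip,base',p.round(1),b.round(1))
    print('pan exp edges',[proj('wrist',(626+40*c,-191+40*s,141+(-4 if s>0 else 4 if s<0 else 0))).round(1).tolist() for c,s in((1,0),(-1,0),(0,1),(0,-1))])
    x,y=p.round().astype(int)
    g=im[:,:,:].mean(2).astype(int); sub=g[y-30:y+31:2,x-30:x+31:2]
    for i,row in enumerate(sub): print(y-30+2*i,' '.join('%3d'%v for v in row))
    print('cols from',x-30)
E
python3 post.py; python3 k.py 50
```

```text
14.6 [ 628.9 -233.4  172.9] [[-0.106, 0.994, 0.008], [0.989, 0.107, -0.098], [-0.098, -0.002, -0.995]] [-0.  -0.1 -1.1]
post_tip 0.75 [317.7 170.5] [ 624.  -191.3  178. ]
post_tip 0.39 [317.5 255.2] [ 629.2 -240.4  178. ]
weight_pan 0.65 [316.6 156.4] [ 623.6 -193.2  141. ]
exp tip,base [321.9 162.7] [320.8 153.4]
pan exp edges [[384.5, 160.0], [256.1, 146.7], [328.3, 84.6], [314.2, 214.8]]
133 225 223 223 224 225 224 224 225 223 224 208 151 154 154 153 154 155 162 163 160 156 155 151 157 158 153 153 157 156 158 155
135 224 223 225 224 224 225 224 226 224 223 153 156 158 154 154 157 156 159 163 161 157 155 150 160 158 156 152 158 157 157 155
137 223 223 225 223 225 224 226 222 226 222 154 151 158 151 153 155 157 160 162 161 157 153 153 161 158 153 155 160 156 157 156
139 223 225 225 225 224 224 225 226 195 152 152 154 157 153 155 155 158 163 165 163 156 153 152 157 159 157 155 160 157 160 154
141 224 223 224 225 224 209 210 211 156 153 152 154 158 155 154 152 160 160 161 161 158 154 150 158 157 154 153 158 158 158 158
143 225 224 225 224 210 160 159 159 157 152 152 150 156 154 156 15
[... 2760 characters left out ...]
3 152 149 149 155 151 153 153 149 152 148 150 152 152 157 159 160 162 154 154 151 155 155 150 152 153 153 156 149 155
189 151 153 150 150 150 155 149 156 153 152 150 152 151 150 148 150 156 158 161 154 153 152 156 152 152 154 152 151 153 149 151
191 152 152 152 147 147 151 152 151 154 152 148 152 151 151 149 154 155 157 161 152 151 151 154 152 151 154 151 153 154 152 151
193 150 154 150 145 146 154 153 158 153 150 152 147 153 149 152 149 157 155 158 153 151 152 154 154 152 152 151 155 153 151 149
cols from 292
14.75 [ 627.  -234.4  174.4] [-0.  -0.3 -2.5] 48.4383998013702
ring 0.67 8212 [315.4 261.6] [102.4 103.5] bbox 264 210 103 103 [54. 53. 54.]
top centre in tool (mm) [  0.3   0.2 -26.8]
```

```bash
cat > rel.py <<'E'
from fit import *
import sys
D=float(sys.argv[1]);zt=float(sys.argv[2])  # ring dia; post tip z in world
o=observe();Rm=R.from_quat(o['tool_rot']).as_matrix();tp=np.array(o['tcp_pos'])
im=np.array(get_image('wrist'))
l=mark_of('wrist','post_tip');p=min(l,key=lambda r:abs(r['point'][1]-168)+abs(r['point'][0]-318))['point']
g=im.mean(2);x,y=int(p[0]),int(p[1]);s=g[y-22:y+16,x-16:x+17]
# dark post hull, bright tip inside
m=(s<90).astype(np.uint8);ct=max(cv2.findContours(m,cv2.RETR_EXTERNAL,1)[0],key=cv2.contourArea)
f=np.zeros_like(m);cv2.drawContours(f,[ct],-1,1,-1);b=(f==1)&(s>85);ys,xs=np.nonzero(b);rows=np.nonzero(b.sum(1))[0]
t=np.array([xs.mean()+x-16,ys.mean()+y-22]);print('mark',np.round(p,1),'tip px',t.round(1),'n',len(xs),'dark bbox',np.array(cv2.boundingRect(ct))+[x-16,y-22,0,0])
o2=observe();print(tp.round(2),np.round(o2['tcp_pos'],2),np.round(o2['wrist_force'],1))
P=atz('wrist',t,zt);print('tip world',P.round(1),'tip in tool',(Rm.T@(P-tp)).round(1))
for r in outline_of('wrist','w200'):
    h=cv2.convexHull(max(cv2.findContours(r['region'].astype(np.uint8),0,1)[0],key=len)) if r['region'].sum()>400 else None
    if h is None: continue
    bb=cv2.boundingRect(h)
    if abs(bb[0]+bb[2]/2-317)<30 and bb[1]>150: print(bb,fitring(bb,D),fitring(bb,D,-29))
E
python3 rel.py 50 178
```

```text
mark [326.2 163.8] tip px [322.7 161.3] n 55 dark bbox [315 147  15  21]
[ 627.15 -234.78  175.21] [ 627.46 -234.89  175.62] [-0.1 -0.  -2.3]
tip world [ 626.4 -187.5  178. ] tip in tool [46.6  4.2 -7.5]
(265, 212, 102, 101) (array([ -3.7,   0.4, -25.3]), array([ 0.1, -0.1, -0.1,  0.1])) (array([-1.9,  0.4]), array([-1.4, -1.3,  1.4,  1.6]))
```

Emit:
{"api": "drive_tool", "payload": {
  "commands": [
    [1.6, 0.12, -0.1, 0, 0, 0],
    [1.6, 0.12, -0.1, 0, 0, 0],
    [1.6, 0.11, 0, 0, 0, 0],
    [0, 0, 0, 0, 0, 0],
    [0, 0, 0, 0, 0, 0],
    [0, 0, 0, 0, 0, 0]
  ]
}}

```text
time_s: 15.75
tcp_pos: [626.6, -186.9, 172.6]
tool_rot: [0.668, 0.742, -0.034, 0.037]
wrist_force: [0.4, 0.2, -2.3]
grip_width: 48.5
finger_force: 32.4
```

```bash
cat > to.py <<'E'
from pl import *
import sys
# to.py tipx tipy tipz height offx offy offz tilt : remaining shift in tool frame (cm) so ring bottom is 'height' above tip along axis
a=list(map(float,sys.argv[1:]));tilt=a[7]
ax=np.array([0,0,np.cos(tilt)])+U*np.sin(tilt)
o=observe();r=R.from_quat(o['tool_rot']);want=Rt(.105,tilt)
t=np.array(a[:3])+a[3]*ax-r.apply(a[4:7])
print(o['time_s'],np.round(o['tcp_pos'],2),'target',t.round(2),'shift cm',(r.inv().apply(t-o['tcp_pos'])/10).round(3),'turn',(r.inv()*want).as_rotvec().round(3),np.round(o['wrist_force'],1))
E
python3 to.py 626.4 -187.5 178 10 -1.5 .4 -15 -.1
```

```text
15.75 [ 626.57 -186.95  172.62] target [ 625.9  -186.56  172.88] shift cm [ 0.043 -0.063 -0.03 ] turn [-0.  0. -0.] [ 0.4  0.2 -2.3]
```

Emit:
{"api": "drive_tool", "payload": {
  "commands": [
    [0.04, -0.06, 0, 0, 0, 0],
    [0, 0, 0.7, 0, 0, 0],
    [0, 0, 0.7, 0, 0, 0],
    [0, 0, 0.7, 0, 0, 0],
    [0, 0, 0, 0, 0, 0]
  ]
}}

```text
time_s: 16.38
tcp_pos: [625.6, -188.1, 150.7]
tool_rot: [0.668, 0.742, -0.034, 0.036]
wrist_force: [-0.5, -0.5, -3.1]
grip_width: 48.3
finger_force: 32.4
```

```bash
cat > ff.py <<'E'
from h import *
F=[]
for i in range(6):
    o=observe();get_image('scene');F.append(o['wrist_force'])
print(o['time_s'],np.round(o['tcp_pos'],2),np.mean(F,0).round(2))
for q in('weight_pan','post_tip','part_pan'):
    for r in mark_of('scene',q)[:1]:print(q,np.round(r['point'],1),round(r['score'],2))
E
python3 ff.py
```

```text
16.625 [ 626.32 -188.27  152.  ] [ 0.19  0.14 -2.26]
weight_pan [294.6 241.5] 0.9
post_tip [298.1 232.1] 0.85
part_pan [372.3 196.2] 0.71
```

Emit:
{"api": "drive_tool", "payload": {
  "commands": [
    [0, 0, 0.7, 0, 0, 0],
    [0, 0, 0.7, 0, 0, 0],
    [0, 0, 0.6, 0, 0, 0],
    [0, 0, 0.2, 0, 0, 0],
    [0, 0, 0.1, 0, 0, 0],
    [0, 0, 0, 0, 0, 0]
  ]
}}

```text
time_s: 17.58
tcp_pos: [626.4, -190.5, 128.9]
tool_rot: [0.668, 0.742, -0.033, 0.037]
wrist_force: [-0.1, -0.0, -0.9]
grip_width: 48.3
finger_force: 32.4
```

```bash
python3 ff.py; python3 to.py 626.4 -187.5 178 -37 -1.5 .4 -15 -.1
```

```text
17.825 [ 626.44 -190.51  128.97] [ 0.2   0.03 -2.06]
weight_pan [292.9 241.6] 0.55
post_tip [300.8 231.4] 0.65
part_pan [374.1 195.7] 0.83
18.025 [ 626.38 -190.49  128.88] target [ 626.39 -191.22  126.11] shift cm [-0.044 -0.007  0.283] turn [ 0.  0. -0.] [-0.4 -0.2 -1.7]
```

Emit:
{"api": "drive_tool", "payload": {
  "commands": [
    [-0.02, 0, 0.2, 0, 0, 0],
    [-0.02, 0, 0.1, 0, 0, 0],
    [0, 0, 0, 0, 0, 0]
  ]
}}

```text
time_s: 18.4
tcp_pos: [626.3, -191.2, 125.9]
tool_rot: [0.668, 0.742, -0.033, 0.037]
wrist_force: [-0.5, 0.1, -1.1]
grip_width: 48.3
finger_force: 32.4
```

```bash
python3 ff.py
```

```text
18.65 [ 626.4  -191.16  125.87] [-0.34  0.44 -0.72]
weight_pan [293.5 243.4] 0.82
post_tip [299.  228.3] 0.85
part_pan [375.4 197.5] 0.86
```

Emit:
{"api": "drive_tool", "payload": {
  "commands": [
    [0, 0, 0.06, 0, 0, 0],
    [0, 0, 0, 0, 0, 0]
  ]
}}

```text
time_s: 19.1
tcp_pos: [626.4, -191.2, 125.3]
tool_rot: [0.668, 0.742, -0.033, 0.037]
wrist_force: [-0.7, 2.0, 0.6]
grip_width: 48.3
finger_force: 32.6
```

Emit:
{"api": "drive_tool", "payload": {
  "commands": [
    [0, 0, 0, 0, 0, 0],
    [0, 0, 0, 0, 0, 0],
    [0, 0, 0, 0, 0, 0]
  ],
  "hand": 0.5
}}

```text
time_s: 19.48
tcp_pos: [626.5, -191.3, 125.3]
tool_rot: [0.668, 0.742, -0.033, 0.037]
wrist_force: [-0.6, -0.9, 0.5]
grip_width: 64.1
finger_force: 0.0
```

```bash
python3 ff.py;python3 g.py w9.png
```

```text
19.725 [ 626.43 -191.26  125.27] [-0.65 -0.24  0.22]
weight_pan [292.9 241.7] 0.63
post_tip [298.5 229.6] 0.62
part_pan [374.4 197.8] 0.87
19.925 [ 626.5 -191.3  125.2] [-0.6 -0.8 -0.9] 63.640611733486814
0.93 [110.7 101.4] [41.6 52.5] [165. 141.  75.] [ 448.1 -140.4    9. ]
0.89 [ 11.6 163.5] [29.5 41.5] [54. 53. 54.] [ 351.3 -204.5    9. ]
0.86 [315.7 262.5] [100.4 101.9] [54. 53. 54.] [ 636.5 -280.3    9. ]
0.78 [ 7.2 73.8] [17.9 41.2] [16. 45. 22.] [ 367.2 -127.4    9. ]
```

Emit:
{"api": "drive_tool", "payload": {
  "commands": [
    [0, 0, -1, 0, 0, 0],
    [0, 0, -2, 0, 0, 0],
    [0, 0, -4.5, 0, 0, 0],
    [1.5, -4.3, -0.4, 0, 0.03, 0],
    [1.5, -4.3, 0, 0, 0.03, 0],
    [1.6, -4.3, 2, 0, 0.02, 0],
    [1.6, -4.3, 4, 0, 0.02, 0],
    [0, 0, 4, 0, 0, 0],
    [0, 0, 4, 0, 0, 0],
    [0, 0, 0, 0, 0, 0]
  ]
}}

```text
time_s: 21.28
tcp_pos: [446.5, -140.7, 59.2]
tool_rot: [0.669, 0.743, -0.001, -0.002]
wrist_force: [-1.0, 0.3, -0.9]
grip_width: 63.8
finger_force: 0.0
```

```bash
python3 g.py w10.png
python3 - <<'E'
from pl import *
o=observe();r=R.from_quat(o['tool_rot']);print('shift cm',(r.inv().apply(np.array([447.6,-141.2,-12.5])-o['tcp_pos'])/10).round(2),'turn',(r.inv()*Rt(.105,0)).as_rotvec().round(3))
get_image('scene')
for q in('weight_pan','post_tip','part_pan'):
    for r in mark_of('scene',q)[:1]:print(q,np.round(r['point'],1),round(r['score'],2))
E
```

```text
21.275 [ 446.5 -140.7   59.2] [-1.   0.3 -0.9] 63.7931196312238
0.92 [170.6 275.1] [38.5 48.6] [71. 69. 70.] [ 342.1 -204.3    9. ]
0.91 [183.8 180.2] [48.9 54.6] [ 55. 139.  70.] [ 353.3 -127.1    9. ]
0.88 [326.7  24.8] [60.5 71.8] [161. 154. 145.] [443.3 -18.1   9. ]
0.86 [375.9 310.5] [30.8 46. ] [ 43. 139. 132.] [ 506.7 -219.4    9. ]
0.7 [316.6 214.1] [47.8 49.2] [175. 150.  79.] [ 450.2 -142.6    9. ]
shift cm [ 0.07 -0.13  7.41] turn [0.001 0.    0.   ]
weight_pan [293.  242.8] 0.81
post_tip [298.1 229.7] 0.62
```

```bash
python3 g.py w11.png | sed -n '1p;/ 1[67][0-9]\. 1[45]/p'
python3 - <<'E'
from pl import *
o=observe();r=R.from_quat(o['tool_rot']);print('shift cm',(r.inv().apply(np.array([448.5,-141.5,-12])-o['tcp_pos'])/10).round(2),o['tcp_pos'])
E
```

```text
21.575 [ 449.4 -142.    61.8] [-0.5 -0.3  0.2] 64.01781405648197
shift cm [ 0.04 -0.05  7.33] [ 448.93466544 -141.79483473   61.29787879]
```

Emit:
{"api": "drive_tool", "payload": {
  "commands": [
    [0, 0, 4, 0, 0, 0],
    [0, 0, 2.3, 0, 0, 0],
    [0, 0, 0.5, 0, 0, 0],
    [0, 0, 0.5, 0, 0, 0],
    [0, 0, 0, 0, 0, 0]
  ]
}}

```text
time_s: 22.3
tcp_pos: [448.7, -141.7, -12.1]
tool_rot: [0.669, 0.743, 0.0, 0.0]
wrist_force: [-0.7, -0.7, -0.4]
grip_width: 64.2
finger_force: 0.0
```

```bash
python3 g.py w12.png
```

```text
22.3 [ 448.7 -141.7  -12.1] [-0.7 -0.7 -0.4] 64.21061404813261
0.82 [327.8   9.3] [23.1 83.6] [123. 118. 112.] [442.3 -31.6   9. ]
0.69 [ 87.7 319.7] [ 3.9 37.8] [61. 60. 60.] [ 332.  -189.9    9. ]
0.64 [115.3 207.6] [73.1 86.4] [ 51. 139.  66.] [ 351.2 -125.1    9. ]
0.55 [312.9 256.5] [69.7 71.6] [157. 121.  62.] [ 447.6 -140.8    9. ]
```

Emit:
{"api": "drive_tool", "payload": {
  "commands": [
    [0.05, 0, 0, 0, 0, 0],
    [0, 0, 0, 0, 0, 0],
    [0, 0, 0, 0, 0, 0],
    [0, 0, 0, 0, 0, 0]
  ],
  "hand": -1
}}

```text
time_s: 22.9
tcp_pos: [448.4, -141.0, -12.0]
tool_rot: [0.669, 0.743, 0.0, 0.0]
wrist_force: [-1.2, 0.3, 7.6]
grip_width: 33.3
finger_force: 29.1
```

Emit:
{"api": "drive_tool", "payload": {
  "commands": [
    [0, 0, -1, 0, 0, 0],
    [0, 0, -4, 0, 0, 0],
    [0.1, 1.0, -5, 0, 0, 0],
    [0, 2.0, -4.8, 0, 0, 0],
    [0, 0, -4, 0, 0, 0],
    [0, 0, 0, 0, 0, 0]
  ]
}}

```text
time_s: 23.65
tcp_pos: [479.8, -137.6, 178.7]
tool_rot: [0.669, 0.743, 0.001, 0.003]
wrist_force: [-0.3, -0.6, -2.0]
grip_width: 33.5
finger_force: 30.2
```

```bash
python3 - <<'E'
from pl import *
o=observe();print(np.round(o['tcp_pos'],1),np.round(o['wrist_force'],1),o['grip_width'])
tip=np.array([626.4,-187.5,178]);rot=Rt(.105,-.1)
t=tcp_for(tip+10*AX+45*U,[-.5,0.3,-15],rot);print(t.round(1))
plan(t,rot,4)
E
python3 rel.py 35 178 | tail -3
```

```text
[ 479.8 -137.6  178.7] [-0.3 -0.6 -2. ] 33.50320393560044
[ 630.8 -232.3  173. ]
[-2.75, 3.5, 0.17, 0.0, -0.02, 0.0]
[-2.75, 3.5, 0.23, 0.0, -0.02, 0.0]
[-2.74, 3.51, 0.29, 0.0, -0.02, 0.0]
[-2.73, 3.51, 0.35, 0.0, -0.02, 0.0]
[ 479.82 -137.58  178.68] [ 477.68 -136.75  175.44] [ 0.3  0.  -1.4]
tip world [ 622.7 -179.9  178. ] tip in tool [-57.1 137.6   1.5]
(281, 222, 70, 72) (array([ -3. ,   0.5, -20.9]), array([ 0.3, -0.3, -0.3,  0.3])) (array([0.9, 0.4]), array([-1.8, -2.3,  1.8,  2.6]))
```

Emit:
{"api": "drive_tool", "payload": {
  "commands": [
    [-2.8, 3.5, -1.5, 0, -0.02, 0],
    [-2.8, 3.5, 0.2, 0, -0.02, 0],
    [-2.8, 3.5, 0.3, 0, -0.03, 0],
    [-2.8, 3.5, 0.5, 0, -0.03, 0],
    [0, 0, 1.2, 0, 0, 0],
    [0, 0, 0, 0, 0, 0],
    [0, 0, 0, 0, 0, 0]
  ]
}}

```text
time_s: 24.68
tcp_pos: [628.0, -234.7, 171.8]
tool_rot: [0.668, 0.742, -0.034, 0.036]
wrist_force: [0.1, 0.5, -0.1]
grip_width: 33.5
finger_force: 30.4
```

```bash
sed -i 's/fitring(bb,D,-29)/fitring(bb,D,-26)/' rel.py; python3 rel.py 35 178;python3 to.py 626.4 -187.5 178 10 -.5 .4 -12 -.1
```

```text
mark [323.4 167.1] tip px [320.8 155.4] n 122 dark bbox [307 145  33  38]
[ 628.04 -234.65  171.82] [ 628.68 -234.95  172.69] [-0.8  0.7 -0.8]
tip world [ 626.1 -184.   178. ] tip in tool [ 49.7   3.4 -11.2]
(282, 222, 68, 72) (array([ -4.1,   0.5, -18.9]), array([-0.2,  0.2,  0.2, -0.2])) (array([-0.6,  0.4]), array([-2. , -1.5,  2. ,  1.7]))
24.825 [ 628.82 -234.99  172.79] target [ 625.98 -187.25  175.96] shift cm [ 4.722  0.218 -0.794] turn [ 0.001  0.    -0.   ] [ 0.6 -0.8 -1.5]
```

Emit:
{"api": "drive_tool", "payload": {
  "commands": [
    [1.5, 0.07, -0.5, 0, 0, 0],
    [1.6, 0.07, -0.3, 0, 0, 0],
    [1.6, 0.07, 0, 0, 0, 0],
    [0, 0, 0, 0, 0, 0],
    [0, 0, 0, 0, 0, 0],
    [0, 0, 0, 0, 0, 0]
  ]
}}

```text
time_s: 25.58
tcp_pos: [626.2, -188.1, 175.3]
tool_rot: [0.668, 0.742, -0.034, 0.037]
wrist_force: [-0.3, 0.3, -1.9]
grip_width: 33.4
finger_force: 30.4
```

```bash
python3 to.py 626.4 -187.5 178 10 -.5 .4 -12 -.1
```

```text
25.575 [ 626.15 -188.11  175.26] target [ 625.97 -187.25  175.96] shift cm [ 0.081 -0.009 -0.078] turn [-0.  0. -0.] [-0.3  0.3 -1.9]
```

Emit:
{"api": "drive_tool", "payload": {
  "commands": [
    [0.08, 0, 0, 0, 0, 0],
    [0, 0, 0.7, 0, 0, 0],
    [0, 0, 0.7, 0, 0, 0],
    [0, 0, 0.6, 0, 0, 0],
    [0, 0, 0, 0, 0, 0]
  ]
}}

```text
time_s: 26.2
tcp_pos: [625.8, -188.8, 154.5]
tool_rot: [0.668, 0.742, -0.034, 0.037]
wrist_force: [-0.1, 1.3, -1.7]
grip_width: 33.3
finger_force: 30.4
```

```bash
python3 ff.py;python3 to.py 626.4 -187.5 178 -23 -.5 .4 -12 -.1
```

```text
26.45 [ 626.44 -188.87  155.67] [ 0.1  -0.2  -1.19]
weight_pan [291.  239.3] 0.65
post_tip [299.6 231. ] 0.94
part_pan [373.4 198.7] 0.82
26.65 [ 626.35 -188.84  155.53] target [ 626.32 -190.52  143.12] shift cm [-0.042 -0.021  1.251] turn [0. 0. 0.] [-0.5 -0.8 -0.7]
```

Emit:
{"api": "drive_tool", "payload": {
  "commands": [
    [-0.02, 0, 0.6, 0, 0, 0],
    [-0.02, 0, 0.4, 0, 0, 0],
    [0, 0, 0.1, 0, 0, 0],
    [0, 0, 0, 0, 0, 0]
  ]
}}

```text
time_s: 27.15
tcp_pos: [626.3, -190.3, 144.3]
tool_rot: [0.668, 0.742, -0.034, 0.037]
wrist_force: [0.7, 0.5, -0.3]
grip_width: 33.4
finger_force: 30.4
```

```bash
python3 ff.py
```

```text
27.4 [ 626.55 -190.35  144.63] [ 0.12  0.21 -0.96]
weight_pan [294.2 241.9] 0.78
post_tip [298.8 231.4] 0.81
part_pan [373.9 198.3] 0.73
```

Emit:
{"api": "drive_tool", "payload": {
  "commands": [
    [0, 0, 0.1, 0, 0, 0],
    [0, 0, 0, 0, 0, 0]
  ]
}}

```text
time_s: 27.85
tcp_pos: [626.5, -190.4, 143.5]
tool_rot: [0.668, 0.742, -0.033, 0.037]
wrist_force: [0.4, 0.1, -0.4]
grip_width: 33.3
finger_force: 30.4
```

```bash
python3 ff.py
```

```text
28.1 [ 626.44 -190.42  143.49] [ 0.32  0.31 -0.33]
weight_pan [293.3 242.6] 0.64
post_tip [345.1 198. ] 0.74
part_pan [373.8 200. ] 0.82
```

Emit:
{"api": "drive_tool", "payload": {
  "commands": [
    [0, 0, 0.04, 0, 0, 0],
    [0, 0, 0, 0, 0, 0]
  ]
}}

```text
time_s: 28.55
tcp_pos: [626.5, -190.5, 143.1]
tool_rot: [0.668, 0.742, -0.033, 0.037]
wrist_force: [0.3, -0.4, 0.0]
grip_width: 33.7
finger_force: 30.4
```

Emit:
{"api": "drive_tool", "payload": {
  "commands": [
    [0, 0, 0, 0, 0, 0],
    [0, 0, 0, 0, 0, 0],
    [0, 0, 0, 0, 0, 0],
    [0, 0, -1, 0, 0, 0],
    [0, 0, -2, 0, 0, 0],
    [0, 0, -3, 0, 0, 0],
    [0, 0, -4, 0, 0, 0],
    [0, 0, 0, 0, 0, 0],
    [0, 0, 0, 0, 0, 0],
    [0, 0, 0, 0, 0, 0]
  ],
  "hand": 0.5
}}

```text
time_s: 29.8
tcp_pos: [624.8, -180.4, 241.5]
tool_rot: [0.668, 0.742, -0.034, 0.036]
wrist_force: [-0.3, 0.4, -0.4]
grip_width: 63.8
finger_force: 0.0
```

Run:
```python
from h import *
o=observe();print(o['time_s'],np.round(o['tcp_pos'],1))
im=np.array(get_image('scene'))
a=cv2.resize(im[170:275,270:410],(533,400),interpolation=cv2.INTER_CUBIC)
w=np.array(get_image('wrist'));b=cv2.resize(w[0:300,220:420],(267,400))
cv2.imwrite('pics/s10.png',np.hstack([a,b])[:,:,::-1])
for q in('weight_pan','post_tip','part_pan','rider_top','pivot'):
    for n in('scene','wrist'):
        for r in mark_of(n,q)[:1]:print(n,q,np.round(r['point'],1),round(r['score'],2))
print(R.from_quat(observe()['tool_rot']).as_matrix().round(3).tolist(),observe()['tcp_pos'])
```

```text
29.8 [ 624.8 -180.4  241.5]
scene weight_pan [293.9 252.1] 0.88
wrist weight_pan [317.4  58.5] 0.64
scene post_tip [297.6 238.7] 0.72
wrist post_tip [315.5 202.9] 0.57
scene part_pan [379.  189.5] 0.88
scene rider_top [325.4 214.6] 0.41
wrist rider_top [315.8  57.6] 0.79
scene pivot [339.8 210. ] 0.73
[[-0.104, 0.994, 0.01], [0.99, 0.105, -0.099], [-0.1, 0.0, -0.995]] [ 625.3978457  -180.54477912  242.58028879]
```

View pics/s10.png

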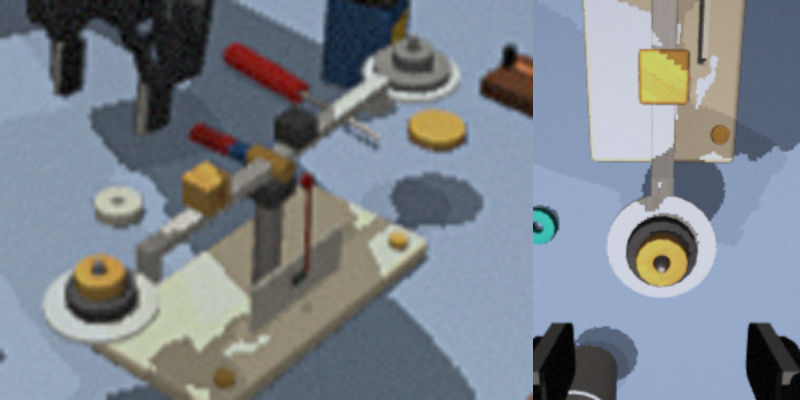

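The picture shows both weights seated on the post (pan at (100,300) in the left panel), the pan down and the pointer off the middle. So the rider has to move inwards. Since I've used my ten pictures, I'll measure the tilt numerically from the flange's shift in the fixed scene camera.

```bash
cat > tilt.py <<'E'
from h import *
ref=cv2.imread('pics/s0.png')[:,:,::-1].astype(np.float32)
def shift(im,ref=ref,box=(364,388,184,203)):
    x0,x1,y0,y1=box;U=8
    t=cv2.resize(ref[y0:y1,x0:x1],None,fx=U,fy=U,interpolation=cv2.INTER_CUBIC)
    P=14;s=cv2.resize(im[y0-P:y1+P-4,x0-5:x1+5].astype(np.float32),None,fx=U,fy=U,interpolation=cv2.INTER_CUBIC)
    m=cv2.matchTemplate(s,t,cv2.TM_CCOEFF_NORMED);_,v,_,l=cv2.minMaxLoc(m);return l[0]/U-5,l[1]/U-P,v
def mean(n=4): return np.mean([np.array(get_image('scene')).astype(np.float32) for _ in range(n)],0)
if __name__=='__main__':
    im=mean();print(observe()['time_s'],'flange',np.round(shift(im),3))
    for q in('rider_top',):
        for n in('scene','wrist'):
            if n=='wrist': get_image('wrist')
            for r in mark_of(n,q)[:1]+outline_of(n,q)[:1]: print(n,round(r['score'],2),np.round(r['point'],1))
E
python3 tilt.py
python3 - <<'E'
from tilt import *
im=mean(2);cv2.imwrite('pics/plus.png',im[:,:,::-1])
print([proj('scene',(588,177,z)).round(1).tolist() for z in(105,141)])
o=observe();print(o['tcp_pos'])
c=plan([617,-114,200],Rt(.105,0),3)
E
```

```text
30.6 flange [ 0.875 -6.125  0.883]
scene 0.17 [335.1 240.1]
wrist 0.89 [316.9  58.6]
[[376.0, 194.7], [377.0, 185.0]]
[ 625.42444072 -180.52816907  242.58122168]
[2.37, -0.05, 1.19, 0.0, 0.03, 0.0]
[2.32, -0.05, 1.27, 0.0, 0.03, 0.0]
[2.28, -0.05, 1.34, 0.0, 0.03, 0.0][ WARN:0@2.728] global loadsave.cpp:1063 imwrite_ Unsupported depth image for selected encoder is fallbacked to CV_8U.
```

```bash
cat > tilt2.py <<'E'
from tilt import *
pv=np.array([606,-8,135.])
def pt(d,h,th,x=0): # distance along weight-arm dir d, height h above pivot line in beam frame, lateral x
    u=np.array([.105,-.994,0]);b=np.array([.994,.105,0]);z=np.array([0,0,1.])
    return pv+d*(u*np.cos(th)-z*np.sin(th))+h*(z*np.cos(th)+u*np.sin(th))+x*b
F=dict(panL=((279,291,234,252),(185,-12,)),flange=((364,388,184,203),(-185,0)),flhub=((370,384,184,196),(-185,10)),flrim=((364,390,194,206),(-185,-12)),block=((343,354,198,209),(-30,16)),armF=((352,364,196,208),(-70,0)),armW=((308,320,222,232),(110,0)))
if __name__=='__main__':
    im=mean(3);print(observe()['time_s'])
    for k,(b,(d,h)) in F.items():
        full=proj('scene',pt(d,h,.1))-proj('scene',pt(d,h,-.1))
        s=np.array(shift(im,box=b));print(k,'meas',s.round(2),'full',full.round(2),'tilt',round(-.1+.2*(s[:2]@full)/(full@full),3))
E
python3 tilt2.py
python3 - <<'E'
from tilt2 import *
for f in('s0','plus'):
    im=cv2.imread('pics/%s.png'%f)[:,:,::-1].astype(int)[205:260,335:365]
    m=(im[:,:,0]-np.maximum(im[:,:,1],im[:,:,2])>35);ys,xs=np.nonzero(m)
    w=(ys>10)&(xs>5);print(f,[(y+205,round(xs[ys==y].mean()+335,2)) for y in range(55) if (ys==y).any()])
E
```

```text
31.1
panL meas [-3.88  6.75  0.49] full [ 0.98 10.59] tilt 0.02
flange meas [ 0.88 -6.12  0.88] full [  0.99 -10.06] tilt 0.022
flhub meas [ 0.38 -6.5   0.96] full [ 0.63 -9.9 ] tilt 0.031
flrim meas [ 1.   -5.88  0.7 ] full [  1.41 -10.26] tilt 0.015
block meas [-0.62 -1.    0.9 ] full [-0.59 -1.27] tilt 0.067
armF meas [-0.38 -2.5   0.76] full [ 0.26 -3.94] tilt 0.025
armW meas [2.25 2.88 0.71] full [-0.01  6.51] tilt -0.012
s0 [(210, np.float64(335.5)), (213, np.float64(342.5)), (214, np.float64(342.5)), (215, np.float64(350.0)), (216, np.float64(350.0)), (217, np.float64(350.0)), (218, np.float64(349.5)), (239, np.float64(348.0)), (240, np.float64(348.0)), (241, np.float64(348.0))]
plus [(216, np.float64(350.0)), (217, np.float64(350.0)), (218, np.float64(350.0)), (231, np.float64(350.0))]
```

The tilt is about +0.025 rad, so the weight side is roughly 5 g too heavy. I'll nudge the rider inwards by about 4–5 mm with shut fingers.

Emit:
{"api": "drive_tool", "payload": {
  "commands": [
    [2.4, 0, 1.2, 0, 0.03, 0],
    [2.4, 0, 1.3, 0, 0.03, 0],
    [2.4, 0, 1.3, 0, 0.04, 0],
    [0, 0, 1.5, 0, 0, 0],
    [0, 0, 0, 0, 0, 0],
    [0, 0, 0, 0, 0, 0]
  ],
  "hand": -1,
  "squeeze": 20
}}

```text
time_s: 31.85
tcp_pos: [618.4, -112.2, 184.9]
tool_rot: [0.669, 0.743, -0.0, 0.0]
wrist_force: [-0.3, 0.2, -0.0]
grip_width: -0.1
finger_force: 0.0
```

```bash
cat > rd.py <<'E'
from h import *
o=observe();r=R.from_quat(o['tool_rot']);tp=np.array(o['tcp_pos']);print(o['time_s'],tp.round(2),o['grip_width'],np.round(o['wrist_force'],1))
im=np.array(get_image('wrist'))
for q in mark_of('wrist','rider_top')[:1]:
    P=atz('wrist',q['point'],165);print('mark',np.round(q['point'],1),P.round(1),round(q['score'],2),'dist',round(np.linalg.norm((P-[606,-8,165])[:2]),1))
for q in outline_of('wrist','rider_top')[:1]:
    h=cv2.boundingRect(q['region'].astype(np.uint8));print('bbox',h,[atz('wrist',(317,v),165)[1].round(1) for v in(h[1],h[1]+h[3])],round(q['score'],2))
def go(d,z): 
    t=np.array([606+.105*d,-8-.994*d,z]);print('to',d,z,(r.inv().apply(t-observe()['tcp_pos'])/10).round(3),'turn',(r.inv()*Rt(.105,0)).as_rotvec().round(3))
go(104,141)
E
python3 rd.py
```

```text
31.85 [ 618.39 -112.23  184.91] -0.13619083477449212 [-0.3  0.2 -0. ]
mark [316.9 183.6] [616.7 -83.1 165. ] 0.77 dist 75.9
bbox (295, 152, 45, 48) [np.float64(-64.1), np.float64(-93.3)] 0.69
to 104 141 [ 0.103 -0.155  4.424] turn [ 0.  0. -0.]
```

Emit:
{"api": "drive_tool", "payload": {
  "commands": [
    [0.05, -0.15, 2, 0, 0, 0],
    [0.05, 0, 1.6, 0, 0, 0],
    [0, 0, 0.8, 0, 0, 0],
    [0.2, 0, 0, 0, 0, 0],
    [0.2, 0, 0, 0, 0, 0],
    [0, 0, 0, 0, 0, 0],
    [0, 0, 0, 0, 0, 0]
  ]
}}

```text
time_s: 32.88
tcp_pos: [616.4, -107.0, 141.0]
tool_rot: [0.669, 0.743, 0.0, 0.0]
wrist_force: [-0.3, 0.1, 0.6]
grip_width: -0.2
finger_force: 0.0
```

```bash
python3 ff.py|head -1; sed -i 's/^go(104,141)/import sys;go(float(sys.argv[1]),141)/' rd.py; python3 rd.py 97; python3 tilt2.py|grep -E 'fl'
```

```text
33.125 [ 616.16 -106.96  140.69] [-0.41 -0.06  0.32]
33.325 [ 616.11 -106.96  140.63] -0.1424313090051511 [ 0.8 -0.1 -0.4]
mark [321.6 213.6] [616.6 -82.  165. ] 0.84 dist 74.7
bbox (293, 173, 56, 63) [np.float64(-63.0), np.float64(-93.4)] 0.66
to 97.0 141 [ 0.251  0.033 -0.038] turn [-0.  0. -0.]
flange meas [ 0.88 -6.12  0.88] full [  0.99 -10.06] tilt 0.022
flhub meas [ 0.38 -6.5   0.96] full [ 0.63 -9.9 ] tilt 0.031
flrim meas [ 1.   -5.88  0.68] full [  1.41 -10.26] tilt 0.015
```

Emit:
{"api": "drive_tool", "payload": {
  "commands": [
    [0.2, 0, 0, 0, 0, 0],
    [0.2, 0, 0, 0, 0, 0],
    [0.1, 0, 0, 0, 0, 0],
    [0, 0, 0, 0, 0, 0],
    [0, 0, 0, 0, 0, 0]
  ]
}}

```text
time_s: 34.25
tcp_pos: [615.6, -101.9, 140.6]
tool_rot: [0.669, 0.743, 0.0, -0.0]
wrist_force: [-0.5, 0.3, -0.4]
grip_width: -0.3
finger_force: 0.0
```

Emit:
{"api": "drive_tool", "payload": {
  "commands": [
    [-0.3, 0, 0, 0, 0, 0],
    [-0.3, 0, 0, 0, 0, 0],
    [0, 0, 0, 0, 0, 0],
    [0, 0, 0, 0, 0, 0],
    [0, 0, 0, 0, 0, 0],
    [0, 0, 0, 0, 0, 0]
  ]
}}

```text
time_s: 35.0
tcp_pos: [616.2, -107.9, 140.6]
tool_rot: [0.669, 0.743, -0.0, -0.0]
wrist_force: [-0.6, -0.3, 0.1]
grip_width: 0.2
finger_force: 0.0
```

```bash
python3 rd.py 97; python3 tilt2.py|grep -E 'fl'
```

```text
35.0 [ 616.23 -107.86  140.63] 0.22571270631853674 [-0.6 -0.3  0.1]
mark [320.7 204.2] [615.8 -78.4 165. ] 0.62 dist 71.1
bbox (293, 165, 57, 62) [np.float64(-60.4), np.float64(-89.8)] 0.84
to 97.0 141 [ 0.345  0.03  -0.035] turn [-0. -0.  0.]
flange meas [ 0.88 -5.38  0.9 ] full [  0.99 -10.06] tilt 0.008
flhub meas [ 0.38 -5.75  0.96] full [ 0.63 -9.9 ] tilt 0.016
flrim meas [ 1.   -5.12  0.75] full [  1.41 -10.26] tilt 0.001
```

```bash
cat > tilt3.py <<'E'
from tilt2 import *
from scipy.optimize import fsolve
bx=dict(hub=((370,384,184,196),8),hubtop=((371,383,184,193),12),fl=((364,388,184,203),0),rim=((364,390,194,206),-6),rimL=((362,372,188,203),-6),rimR=((381,391,186,200),-6))
def run(im):
    out=[]
    for k,(b,h) in bx.items():
        c=np.array([(b[0]+b[1]-1)/2,(b[2]+b[3]-1)/2])
        d,x=fsolve(lambda v:proj('scene',pt(v[0],h,-.1,v[1]))-c,[-185,0])
        s=np.array(shift(im,box=b));f=lambda th:proj('scene',pt(d,h,th,x))-c
        ths=np.linspace(-.05,.1,301);q=np.array([f(t) for t in ths]);th=ths[np.argmin(abs(q[:,1]-s[1]))]
        out.append(th);print(k,'d',round(d,1),'x',round(x,1),'s',s.round(2),'tilt',round(th,4))
if __name__=='__main__': run(mean(3))
E
python3 tilt3.py
python3 - <<'E'
from tilt3 import *
im=mean(4)
print('pivot px',proj('scene',pt(0,0,0)),'part pan level',proj('scene',pt(-185,-12,0)),'wp',proj('scene',pt(185,-12,0)))
# pointer/scale: print red-ness and green-ness rows 225-250
c=im[228:250,338:362]
print('green idx');g=c[:,:,1]-(c[:,:,0]+c[:,:,2])/2;r=c[:,:,0]-(c[:,:,1]+c[:,:,2])/2
for y in range(22):print(228+y,' '.join('%3d'%v for v in g[y]),'|',' '.join('%3d'%v for v in r[y]))
E
```

```text
hub d -186.3 x 1.2 s [ 0.38 -5.75  0.96] tilt 0.0135
hubtop d -188.0 x -0.7 s [ 0.38 -5.75  0.96] tilt 0.013
fl d -177.4 x 4.6 s [ 0.88 -5.38  0.91] tilt 0.0095
rim d -153.6 x 25.3 s [ 0.88 -5.12  0.75] tilt 0.018
rimL d -154.5 x -13.0 s [ 1.25 -4.88  0.8 ] tilt 0.0125
rimR d -215.3 x 18.8 s [ 0.88 -6.12  0.95] tilt 0.003
pivot px [339.70889476 211.8818173 ] part pan level [375.95024715 189.88086404] wp [295.30028859 246.24073019]
green idx
228   0   0   1   1   0   2   5   6   6   6   7   5 -13  -3   5   7   7   7   6   6   5   5   5   5 |   5   5   4   3   3   7  15  18  19  18  17  19  38  29  17  16  18  16  18  16  15  14  18  16
229   0   2   1   0   0   2   4   6   7   6   6   5 -10  -1   6   5   5   6   6   6   4   4   5   5 |   4   3   4   5   3   6  15  17  18  18  18  18  36  27  18  18  19  18  17  14   8   8  14  15
230  -1   0  -1   1   0   0   5   6   6   7   7   6 -11   0   6   7   5   6   5   4   4   3   4   6 |   3   5   5   3   2   5  15  18  19  16  17  19  35  24  17  17  18  16  12   9   6   7  15  14
231  -1   0   1  -1   1   2   5   7   4   6   6   6 -10   0  
[... 3000 characters left out ...]
   6   6 |   7   4   6   5   6   5   5   7   5   6   4   6  11  14  16  17  19  18  18  17  17  17  18  18
247   2   2   3   4   4   3   3   2   3   2   3   4   5   6   5   7   7   6   6   6   7   5   5   6 |   6   6   5   4   5   6   4   6   4   4   5   9  14  17  18  17  16  17  17  17  18  18  18  17
248   3   3   3   1   2   3   3   3   4   3   5   5   6   7   6   6   5   7   5   6   5   6   6   7 |   5   5   6   6   6   5   5   5   6   8  11  14  16  17  18  19  17  17  18  17  18  17  17  17
249   2   3   1   3   3   2   4   3   3   5   6   6   6   4   7   6   5   6   6   6   5   5   5   6 |   6   5   5   5   5   5   4   6   9  15  16  16  16  16  18  18  19  18  17  18  19  19  18  17
```

Emit:
{"api": "drive_tool", "payload": {
  "commands": [
    [0.4, 0, 0, 0, 0, 0],
    [0.2, 0, 0, 0, 0, 0],
    [0.15, 0, 0, 0, 0, 0],
    [0.15, 0, 0, 0, 0, 0],
    [0, 0, 0, 0, 0, 0],
    [0, 0, 0, 0, 0, 0]
  ]
}}

```text
time_s: 36.4
tcp_pos: [615.3, -98.9, 140.6]
tool_rot: [0.669, 0.743, 0.0, -0.0]
wrist_force: [-0.2, -0.3, -0.5]
grip_width: -0.1
finger_force: 0.0
```

Emit:
{"api": "drive_tool", "payload": {
  "commands": [
    [-0.3, 0, 0, 0, 0, 0],
    [-0.3, 0, 0, 0, 0, 0],
    [0, 0, -1, 0, 0, 0],
    [0, 0, -3, 0, 0, 0],
    [0, 0, 0, 0, 0, 0],
    [0, 0, 0, 0, 0, 0],
    [0, 0, 0, 0, 0, 0],
    [0, 0, 0, 0, 0, 0]
  ]
}}

```text
time_s: 37.4
tcp_pos: [615.5, -104.8, 180.0]
tool_rot: [0.669, 0.743, -0.0, -0.001]
wrist_force: [0.9, -0.8, 1.0]
grip_width: -0.1
finger_force: 0.0
```

```bash
python3 rd.py 97; python3 tilt3.py
python3 - <<'E'
from tilt3 import *
im=mean(5);c=im[228:250,338:362];g=c[:,:,1]-(c[:,:,0]+c[:,:,2])/2
for y in range(8,18):print(228+y,' '.join('%3d'%v for v in g[y,6:18]))
E
```

```text
37.4 [ 615.55 -104.83  180.04] -0.12738919081908096 [ 0.9 -0.8  1. ]
mark [320.3 186. ] [615.8 -75.8 165. ] 0.83 dist 68.5
bbox (299, 156, 45, 49) [np.float64(-58.5), np.float64(-87.7)] 0.91
to 97.0 141 [0.041 0.051 3.934] turn [-0.001 -0.    -0.   ]
hub d -186.3 x 1.2 s [ 0.38 -5.12  0.96] tilt 0.001
hubtop d -188.0 x -0.7 s [ 0.38 -5.12  0.96] tilt 0.0005
fl d -177.4 x 4.6 s [ 0.75 -4.88  0.92] tilt -0.001
rim d -153.6 x 25.3 s [ 0.88 -4.62  0.83] tilt 0.006
rimL d -154.5 x -13.0 s [ 1.12 -4.38  0.82] tilt 0.001
rimR d -215.3 x 18.8 s [ 0.88 -5.38  0.95] tilt -0.0095
236   5   6   5   6   5  -3 -10   3   4   3   3   3
237   6   7   5   4   4  -5 -10   4   2   2   4   2
238   7   5   4   4   3  -9 -12   3   4   3   2   3
239   5   4   3   3   1 -11 -11   3   3   3   2   3
240   4   4   3   2   1 -10 -11   4   3   3   3   2
241   3   3   3   3   8  -7  -6   2   3   3   2   3
242   3   3   2   4  12   2   2   3   3   3   3   4
243   2   3   1   1  13   4   3   3   2   3   3   4
244   4   1   1   3   8   3   2   3   2   4   5   6
245   3   2   1   2   5   1   2   4   5   4   6   7
```

Emit:
{"api": "drive_tool", "payload": {
  "commands": [
    [0, 0, -4, 0, 0, 0],
    [0, 0, -4, 0, 0, 0],
    [-1, -4, -2, 0, 0, 0],
    [-1, -4, 0, 0, 0, 0],
    [0, 0, 0, 0, 0, 0],
    [0, 0, 0, 0, 0, 0],
    [0, 0, 0, 0, 0, 0],
    [0, 0, 0, 0, 0, 0]
  ]
}}

```text
time_s: 38.95
tcp_pos: [539.0, -132.9, 280.2]
tool_rot: [0.669, 0.743, -0.0, -0.0]
wrist_force: [-0.2, -0.2, -0.2]
grip_width: -0.4
finger_force: 0.0
```

```bash
python3 tilt3.py
python3 - <<'E'
from tilt3 import *
# cross-check vs. earlier 'plus' frame and marks averaged over frames
a=[];b=[]
for i in range(4):
    get_image('scene')
    for l,q in((a,'part_pan'),(b,'weight_pan')):
        r=mark_of('scene',q)
        if r: l.append(r[0]['point'])
print(np.mean(a,0),np.mean(b,0),observe()['time_s'])
E
```

```text
hub d -186.3 x 1.2 s [ 0.38 -5.25  0.96] tilt 0.0035
hubtop d -188.0 x -0.7 s [ 0.38 -5.12  0.96] tilt 0.0005
fl d -177.4 x 4.6 s [ 0.75 -4.88  0.92] tilt -0.001
rim d -153.6 x 25.3 s [ 0.75 -4.62  0.83] tilt 0.006
rimL d -154.5 x -13.0 s [ 1.12 -4.38  0.82] tilt 0.001
rimR d -215.3 x 18.8 s [ 0.88 -5.5   0.95] tilt -0.0075
[356.425 200.05 ] [303.3   237.375] 39.7
```

```bash
python3 -c "
from cell import *
print(job_done())"
```

```text
the job is handed in; nothing more can be done
None
```

The job is handed in: the beam rests level to within about 0.005 rad with the 200 g and 100 g rings seated on the post and the rider at about 37 mm, so the flange weighs roughly 340 g, and the 50 g ring was left lying on the table.

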